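# Set a drafting rule to its preset slant by feel

### The arm

A 6-joint arm with a two-finger parallel gripper is mounted at the origin on the work surface. World frame = base frame: x ahead of the robot, y to its left, z up, the work surface at z = 0. Lengths are in m, angles in rad, forces in N, time in s.
With the tool pointing down it reaches from about 0.325 to 0.875 m from the base axis. Payload 4.4 kg.
Tool frame: the origin (TCP) lies midway between the tips of the shut fingers; the grasp point (between the pads) lies 19 mm behind it; x points along the fingers, y is the direction in which the jaws open and shut, and the axes are right-handed (so a half turn about x gives the same grasp; the last joint's range is limited). The gripper opens to 85 mm and grips with 20 to 120 N. Pads are 22 mm wide; open, the fingers measure 114 mm over their backs; the gripper's body (76 mm by 85 mm) begins 54 mm behind the grasp point. The pads swing forward as they close: fully open they stand 13 mm farther back than shut.
Start: joints at [-1.399, 0.207, 1.542, -0, 1.393, -0.15], TCP at [0.182, -0.545, 0.231] pointing down, gripper open.
Joint ranges: [-2.73, 2.73], [-0.86, 2.22], [0.23, 2.46], [-1.11, 4.25], [0.08, 2.63], [-2.82, 2.82]. Speed limits (rad/s): [2.79, 2.79, 3.14, 3.14, 3.14, 3.14].

### API

Orientations are given as a unit quaternion [w, x, y, z].
In Python, from rig import robot gives the robot as it stands.
- The arm moves only by the shell command python3 -m crank 'ROWS'. ROWS is JSON, a list that holds one entry, the list of rows, each a list of 5 numbers: the opening, from 0 (shut) to 1 (fully open), then the shift along the tool's x, y, z in cm, then the turn about the tool's x in degrees. In form: [[[gripper, tx, ty, tz, roll], ...]]. A call has 1 to 8 rows; each row shifts and turns the commanded pose from where the row before left it, along the tool's axes as they then stand; what a row does not reach is not made up. A row lasts 1/10 s, in which the tool goes at most 50 mm and 8.59 degrees, less where a joint would pass 70% of its speed; a pose out of reach is approached as far as the arm can. A call is refused whole if a number of a shift passes 5 or a number of a turn 8.59, either way. A call with a gripper value outside its range is refused whole. The fingers move at their own pace and stop on an object; the grip force is fixed at half the most. Time passes only in rows, so rows that do not move let the fingers close. It gives the time, the measured TCP pose, the force and the opening at its end, in the units of the state.
- robot.observe(): the state, without advancing time (a new reading comes with each control period).
- robot.get_image(name): name is "side" or "top" or "wrist"; returns the picture (480x640x3 uint8, blue, green, red); there is no depth.
- robot.camera_info(name): a dict with "fx", "fy", "cx", "cy" (pixels), "rvec" (rotation vector, rad) and "tvec" (3), from world to camera coordinates, as OpenCV has them. Camera axes: x right, y down, z forward; pixel columns grow to the right and rows downward; lengths in m; the calibration is good to about 2 mm. A picture is of the moment at which its call begins: read the wrist's pose just before it. camera_info takes no time and is no camera call; for the wrist camera it gives the pose at the moment of the call.
- robot.close_job(): hands the job in, once; it reports no verdict.
Trained networks look in the newest picture that a camera, given by its name, has taken for a name from the list of things; names that differ only in an ending like _2 or _b are one class to them, and where a whole thing is asked for, a point or a joint stands for the part that bears it (a point fixed in the world has none). Each returns a list of dicts, best first, with "confidence" (0 to 1); they miss things now and then, are a little off and sometimes report something else, mostly with a low value. They report only what shows in the picture. A call takes as long as a camera call.
- robot.boxes_of(target, camera): "pixel" ([column, row] in pixels, amid what is visible of it).
- robot.spot_point(target, camera): "pixel" ([column, row] in pixels: a listed point, or the origin of a listed thing).
The state is a dict: "time": time; "joint_pos": joint angles; "qvel": joint speeds; "joint_efforts": joint torques, N m; "ee_pos": TCP position; "tcp_rot": TCP orientation; "contact_force": force on the tool from outside, world axes, zero at the start; "torque": the same for the moment, N m; "width": finger opening in m.
Only numpy, scipy, OpenCV 4.12 (cv2) and the standard library are available. Lean on these libraries where they do the work, as an engineer would, in place of code of your own. Each camera call takes 0.05 s, during which the arm holds its last target.

### The job

Set the swivelling rule on the sloping drawing board to its preset slant. First take the steel bar weight that lies in the rule's way off the sheet and lay it, without dropping it, flat on the free floor of the long compartment of the wooden pen tray; then turn the rule clockwise by its wing grip, feeling for the dip in torque, until its spring plunger has dropped fully into the hidden notch, and let go so that it stays clicked in. The rule must not touch either weight nor be run on to its end stop; leave the second weight and all the other things where they are.

Things in the scene. Friction and masses are not known exactly. Their poses are not given: they have to be found in the camera images.
- board: Fixed sloping drawing board, 380 wide, 300 mm up the slope, grey felt and a paper sheet on plywood, 28 degrees from level. Origin: centre of its top surface, 98 mm above the desk; x up the slope, y to the left along the level, z out of the surface. Low edge x = -150 mm has a ledge 8 mm high; a track 19 mm high with its carriage runs at y = 160 mm. Weights do not slide on the felt.
- grip (a point): Ruling head: point on its turning axis, inside the wing grip, 47 mm off the board's surface: the height to grip. x along grip and rule, towards the rule's tip; z out of the board. The grip is a black bar 48 long (x), 16 wide (y), its top 11 mm above this point; it stands on an 88 mm aluminium disc whose top is 22 mm below this point. Axis at board y = 95 mm, x = 45 to 65 mm.
- rule_tip (a point): Top face of the free end of the flat dark steel rule that is fixed to the head, on its centre line, 175 mm from the turning axis. The rule is 26 mm wide, 3 mm thick and sweeps 3 mm above the sheet.
- ruler_head (a joint): Angle of the ruling head, rad: 0 when the rule points along board -y; grows clockwise seen from above. Starts at -0.15 to 0, stops -0.2 and 1.55. Friction 0.04 N m plus grease drag 0.15 N m s/rad; stays where left. One hidden notch, somewhere from 0.92 to 1.25: from 0.15 rad before it the torque dips and the head is pulled in (up to 0.2 N m); leaving it takes about 0.3 N m. Released within 0.1 rad it centres.
- plunger (a joint): Travel of the index plunger, m: about 0.0006 while its roller rides on the index plate, about 0.0048 when it has dropped fully into the notch. Its small steel button visibly sinks by 4 mm.
- plunger_top (a point): Centre of the top of the plunger's steel button, 12 mm diameter, on the head's disc, 36 mm from the turning axis on the side opposite to the rule; 44 mm above the board's surface while riding.
- weight: The bar weight in the rule's way: plain steel bar 70 x 22 x 20 mm (x, y, z) with two grooves, 0.17 to 0.31 kg, lying on the sheet between the rule and its notch, right of and below the head. Origin: centre of its underside; x along its length, z out of its top face (at the start z is the board's normal).
- weight_side: A second bar weight of the same shape, holding the right margin of the sheet (board x about -20 mm, y about -125 mm), out of the rule's reach. To be left alone. Origin as for the first.
- tray: Fixed low open wooden pen tray, 210 x 130 mm, walls 5 mm thick and 24 mm high, floor 6 mm thick. Origin: centre of its underside; x along its length, z up. A cross wall at x = -40 mm divides it: the short compartment (x -100 to -42 mm) holds an eraser, the long one (x -37 to +100, y -60 to +60 mm) is felt lined and holds only a bone folder along its +y wall.
- tray_long (a point): Centre of the floor of the tray's long compartment (137 x 120 mm inside), 6 mm above the desk; axes as the tray's.
- pencil_case: Bystander: closed flat wooden pencil case, 180 x 60 x 22 mm, origin under its centre.
- eraser: Bystander: grey eraser 48 x 22 x 13 mm in the tray's short compartment; origin under its centre.
- ink_tall: Bystander: tall black ink bottle, 40 mm diameter, 82 mm high, standing on the desk; origin under its centre.
- ink_square: Bystander: amber ink bottle with white cap, 44 mm diameter, 60 mm high; origin under its centre.
- dropper: Bystander: slim white dropper bottle, 30 mm diameter, 75 mm high, standing close to the tray; origin under its centre.
- jar: Bystander: low glass jar with black lid, 42 mm diameter, 36 mm high; origin under its centre.
- bone_folder: Bystander: pale flat bone folder 110 x 16 x 8 mm lying lengthwise along the +y wall of the tray's long compartment; origin under its centre, x along its length.

How it is judged:
On the way, in this order (a step that is already met when the one before it is completed fails the run):
1. the bar weight lies flat in the tray's long compartment, released (x of weight in the frame of tray between -0.037 and 0.1 m and y of weight in the frame of tray between -0.06 and 0.06 m and z of weight in the frame of tray between 0 and 0.011 m and angle between weight's own z axis and vertical below 0.12 rad and contact force between the fingers and weight below 0.1 N), for 0.2 s.
2. the plunger has dropped into the notch and stays there (value of joint plunger above 0.0042 m), for 0.3 s.
At the end, for the whole second after the job is handed in: The weight lies flat (within 0.12 rad) on the floor of the tray's long compartment, wholly between its walls, at rest and released; the plunger is at least 4.2 mm down (of about 4.8) in the notch, the head still and released (x of weight in the frame of tray between -0.037 and 0.1 m and y of weight in the frame of tray between -0.06 and 0.06 m and z of weight in the frame of tray between 0 and 0.011 m and angle between weight's own z axis and vertical below 0.12 rad and value of joint plunger above 0.0042 m and velocity of joint ruler_head between -0.05 and 0.05 rad/s and linear speed of weight below 0.02 m/s); the robot touches nothing.
It fails at once if the weight is dropped into the tray (faster than 0.6 m/s less than 60 mm above its floor) (horizontal distance between weight and tray_long below 0.09 m and z of weight in the frame of tray below 0.066 m and linear speed of weight above 0.6 m/s).
It fails at once if the rule or its head touches a weight (contact force between ruler_head and weight above 0.5 N or contact force between ruler_head and weight_side above 0.5 N).
It fails at once if the rule is run on past its notch to the end stop (beyond 1.5 rad) (value of joint ruler_head above 1.5 rad).
It fails at once if a bystander is moved by more than 20 mm or knocked over (distance of any of ink_tall, ink_square, dropper, jar, weight_side, pencil_case, eraser, bone_folder from where it was at the start of the episode above 0.02 m or angle between any of ink_tall, ink_square, dropper, jar's own z axis and vertical above 0.4 rad).
It also fails if it takes over 61 s, if anything falls off the work surface, if the arm or the gripper's body presses on something with over 40 N, if the wrist force passes 120 N, or if a joint passes its speed limit or range.

## Working session

There is one attempt and no reset: what is moved stays moved. The work goes in short steps, Python scripts to look and compute and a shell command to move; the robot and the scene stay as the last step left them, time stands still between calls to the robot, and variables do not carry over. Pictures are saved under pics/ and viewed, and the job is handed in when it is done.

```bash
ls; mkdir -p pics; python3 - <<'E'
from rig import robot
import cv2
s=robot.observe(); print(s)
for n in ["top","side","wrist"]:
    im=robot.get_image(n); cv2.imwrite(f"pics/{n}0.png",im); print(n,robot.camera_info(n))
E
```

```text
pics
{'time': 0.0, 'joint_pos': array([-1.39951219e+00,  2.07433394e-01,  1.54294741e+00, -7.18650966e-06,
        1.39350868e+00, -1.50510468e-01]), 'qvel': array([-1.97045986e-03, -1.64183276e-03,  1.05049100e-03, -1.71403683e-03,
       -7.95804402e-06, -5.56270872e-05]), 'joint_efforts': array([-1.94477791e-03, -3.83041084e+01, -2.91595387e+01, -5.12329425e-04,
        1.06000595e-02, -2.00424083e-06]), 'ee_pos': array([ 0.18170615, -0.54473811,  0.23012126]), 'tcp_rot': array([-0.11246971, -0.69796227, -0.11409368,  0.69798414]), 'contact_force': array([0.15838866, 1.05106678, 1.3986433 ]), 'torque': array([-0.03826993, -0.00627878,  0.00378284]), 'width': 0.08550241318410225}
top {'fx': 480.9848625854605, 'fy': 480.9848625854605, 'cx': 311.96491277956227, 'cy': 234.01578025036895, 'rvec': array([ 2.1221336 , -2.16360136,  0.19112388]), 'tvec': array([-0.02676075,  0.56062628,  1.11424856])}
side {'fx': 505.9719678081836, 'fy': 505.9719678081836, 'cx': 314.5263641240515, 'cy': 240.51310795515272, 'rvec': array([ 2.11290399, -0.36807136,  0.17488611]), 'tvec': array([-0.54185575,  0.19969779,  1.00069239])}
wrist {'fx': 366.9175961840471, 'fy': 366.9175961840471, 'cx': 321.7920701778179, 'cy': 238.0219824812818, 'rvec': array([-2.33438054,  1.68127686,  0.26723169]), 'tvec': array([-0.57440486, -0.04047407,  0.38072267])}
```

View pics/top0.png

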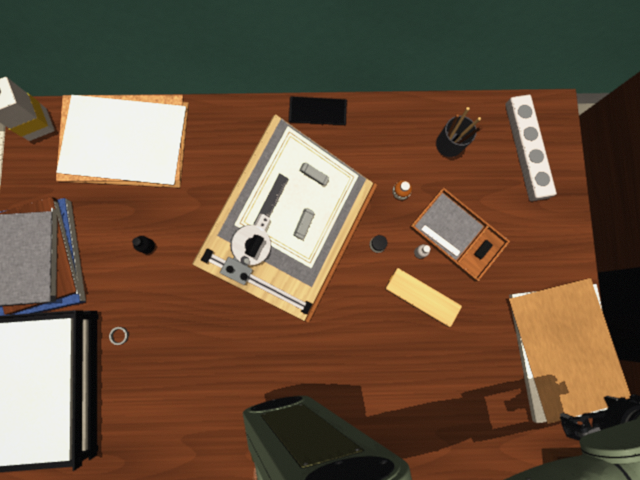

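View pics/side0.png

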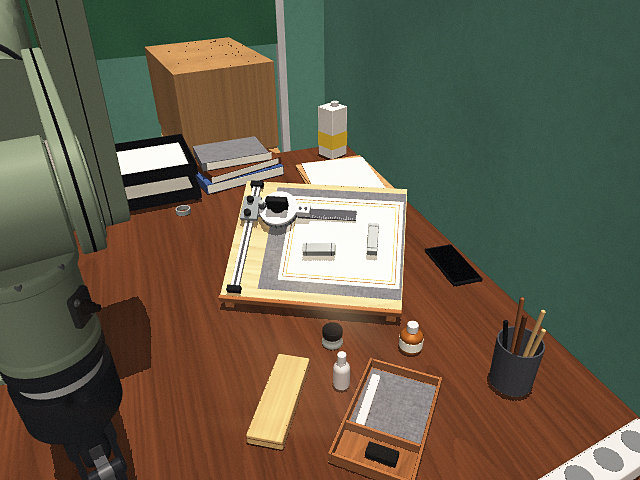

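View pics/wrist0.png

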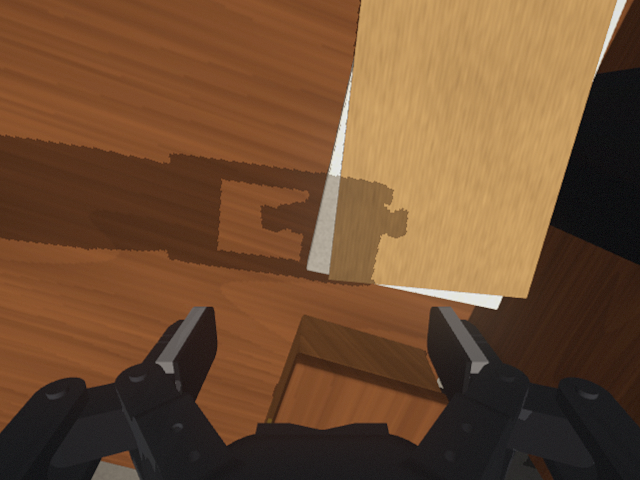

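```bash
cat > h.py <<'E'
import numpy as np, cv2
from rig import robot
from scipy.spatial.transform import Rotation as R
def P(n):
    c=robot.camera_info(n); K=np.array([[c['fx'],0,c['cx']],[0,c['fy'],c['cy']],[0,0,1.]])
    Rm=cv2.Rodrigues(c['rvec'])[0]; return K,Rm,c['tvec']
def proj(n,X):
    K,Rm,t=P(n); p=(np.atleast_2d(X)@Rm.T+t)@K.T; return p[:,:2]/p[:,2:]
def ray(n,px,c=None):
    K,Rm,t=c or P(n); d=Rm.T@np.linalg.solve(K,[px[0],px[1],1]); return -Rm.T@t,d/np.linalg.norm(d)
def onplane(n,px,z,c=None):
    o,d=ray(n,px,c); return o+d*(z-o[2])/d[2]
def tri(obs):
    A=np.zeros((3,3));b=np.zeros(3)
    for n,px in obs:
        o,d=ray(n,px); M=np.eye(3)-np.outer(d,d); A+=M;b+=M@o
    X=np.linalg.solve(A,b); return X,[np.round(proj(n,X)[0]-px,1) for n,px in obs]
def RT(q): return R.from_quat([q[1],q[2],q[3],q[0]]).as_matrix()
E
python3 - <<'E'
from h import *
s=robot.observe(); print(RT(s['tcp_rot']).round(3))
names=["board","grip","rule_tip","plunger_top","weight","weight_side","tray","tray_long","pencil_case","ink_tall","ink_square","dropper","jar","bone_folder","eraser"]
import json
out={}
for n in names:
    for c in ["top","side"]:
        r=robot.spot_point(n,c); out[n+":"+c]=[(np.round(x['pixel'],1).tolist(),round(x['confidence'],2)) for x in r]
        print(n,c,out[n+":"+c])
json.dump(out,open('sp.json','w'))
print(robot.observe()['time'])
E
```

```text
[[-0.     0.316 -0.949]
 [ 0.002 -0.949 -0.316]
 [-1.    -0.002 -0.   ]]
board top [([292.4, 220.3], 0.79)]
board side [([315.0, 239.7], 0.95)]
grip top [([252.6, 248.6], 0.68)]
grip side [([277.8, 201.1], 0.73), ([358.0, 216.4], 0.31)]
rule_tip top [([283.6, 175.5], 0.71), ([145.7, 244.0], 0.5)]
rule_tip side [([356.1, 214.9], 0.71), ([317.3, 238.9], 0.44)]
plunger_top top [([244.3, 257.5], 0.44)]
plunger_top side [([280.8, 404.8], 0.49), ([263.7, 201.1], 0.46), ([378.7, 461.1], 0.2)]
weight top [([299.0, 223.5], 0.63)]
weight side [([318.9, 251.1], 0.82), ([338.8, 383.6], 0.3)]
weight_side top [([310.5, 173.3], 0.89), ([483.1, 251.2], 0.28)]
weight_side side [([372.7, 240.2], 0.91)]
tray top [([457.2, 234.3], 0.78), ([255.6, 247.1], 0.32)]
tray side [([388.0, 424.6], 0.92)]
tray_long top [([448.9, 224.2], 0.57)]
tray_long side [([392.9, 407.4], 0.86)]
pencil_case top [([420.8, 300.3], 0.75)]
pencil_case side []
ink_tall top [([145.7, 243.3], 0.84)]
ink_tall side []
ink_square top [([399.3, 193.0], 0.74)]
ink_square side [([414.0, 347.0], 0.85)]
dropper top [([418.2, 254.0], 0.57)]
dropper side [([339.1, 385.8], 0.75), ([281.7, 402.0], 0.3)]
jar top [([375.3, 244.0], 0.67), ([417.1, 251.3], 0.62)]
jar side [([335.6, 340.6], 0.76)]
bone_folder top [([438.8, 241.5], 0.81)]
bone_folder side [([365.6, 399.7], 0.76)]
eraser top [([481.0, 251.9], 0.65)]
eraser side []
1.65
```

```bash
python3 - <<'E'
from h import *
a=cv2.imread('pics/top0.png')[100:330,180:400]; cv2.imwrite('pics/topz.png',cv2.resize(a,None,fx=2.6,fy=2.6,interpolation=cv2.INTER_CUBIC))
a=cv2.imread('pics/side0.png')[170:325,215:420]; cv2.imwrite('pics/sidez.png',cv2.resize(a,None,fx=3.8,fy=3.8,interpolation=cv2.INTER_CUBIC))
for n,z in [("tray_long",.006),("tray",0),("dropper",0),("jar",0),("ink_square",0),("bone_folder",.006),("pencil_case",0)]:
    import json; o=json.load(open('sp.json'))
    for c in ["top","side"]:
        if o[n+":"+c]: print(n,c,onplane(c,o[n+":"+c][0][0],z).round(3))
for n in ["board","grip","rule_tip","plunger_top","weight","weight_side"]:
    i=1 if n=="plunger_top" else 0
    print(n,tri([("top",o[n+":top"][0][0]),("side",o[n+":side"][i][0])]))
E
```

```text
tray_long top [ 0.585 -0.383  0.006]
tray_long side [ 0.578 -0.386  0.006]
tray top [ 0.56  -0.404  0.   ]
tray side [ 0.558 -0.41   0.   ]
dropper top [ 0.512 -0.303  0.   ]
dropper side [ 0.513 -0.308  0.   ]
jar top [ 0.539 -0.197  0.   ]
jar side [ 0.548 -0.2    0.   ]
ink_square top [ 0.67  -0.263  0.   ]
ink_square side [ 0.682 -0.268  0.   ]
bone_folder top [ 0.542 -0.355  0.006]
bone_folder side [ 0.542 -0.356  0.006]
pencil_case top [ 0.397 -0.303  0.   ]
board (array([0.58170484, 0.00810909, 0.10215076]), [array([-0.2,  0.8]), array([ 0.9, -0.2])])
grip (array([0.51656869, 0.09127941, 0.16702812]), [array([ 0.5, -2.7]), array([-2.6,  0.5])])
rule_tip (array([0.68250176, 0.025248  , 0.133843  ]), [array([ 0.1, -0.5]), array([-0.5,  0.1])])
plunger_top (array([0.4936132 , 0.11029367, 0.16298252]), [array([ 0.1, -0.6]), array([-0.5,  0.1])])
weight (array([ 0.58134761, -0.00743282,  0.08097004]), [array([ 0.1, -0.6]), array([-0.7,  0.2])])
weight_side (array([ 0.69643576, -0.03646906,  0.1004593 ]), [array([ 0.1, -0.4]), array([-0.4,  0.1])])
```

View pics/topz.png

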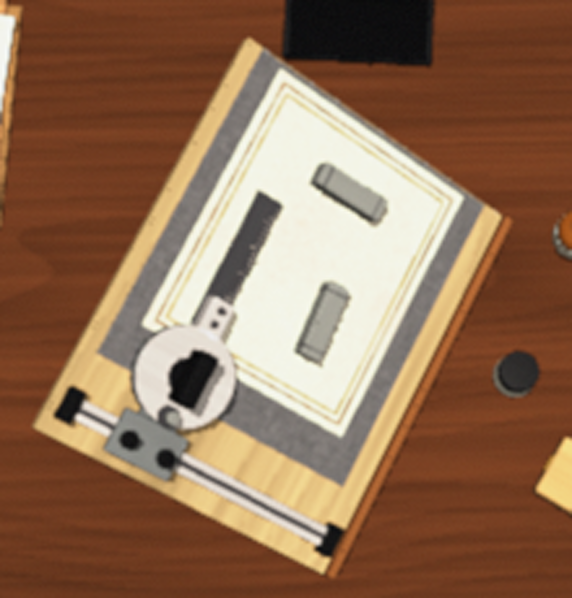

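View pics/sidez.png

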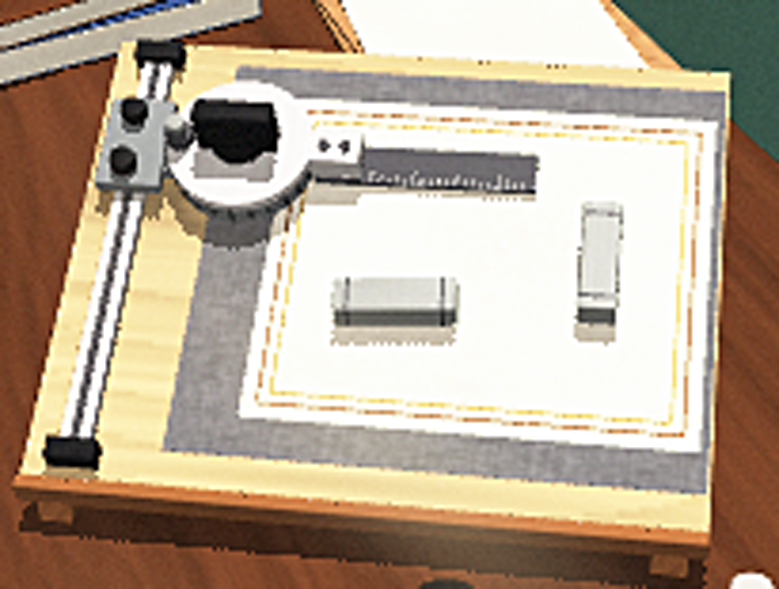

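```bash
cat >> h.py <<'E'
def boardT(x,y,yaw):
    t=np.deg2rad(28); Rz=R.from_euler('z',yaw).as_matrix()
    # board x up slope
    B=Rz@np.array([[np.cos(t),0,-np.sin(t)],[0,1,0],[np.sin(t),0,np.cos(t)]])
    return B,np.array([x,y,.098])
E
python3 - <<'E'
from h import *
from scipy.optimize import least_squares
import json
o=json.load(open('sp.json')); g=lambda n,c,i=0:o[f"{n}:{c}"][i][0]
def pts(p):
    B,c=boardT(*p[:3]); hx,th=p[3:5]
    u=np.array([-np.sin(th),-np.cos(th),0]) # th=0 -> -y ; clockwise -> -x
    ax=np.array([hx,.095,0]); ez=np.array([0,0,1])
    L={'board':np.zeros(3),'c1':[.15,.19,0],'c2':[.15,-.19,0],'grip':ax+ez*.047,'rule_tip':ax+u*.175+ez*.006,'plunger_top':ax-u*.036+ez*.044,
     }
    wx,wy,wa=p[5:8]; d=np.array([np.sin(wa),np.cos(wa),0]); n=np.array([np.cos(wa),-np.sin(wa),0])
    w=np.array([wx,wy,0]); L['weight']=w
    L['wt1']=w+d*.035+ez*.02;L['wt2']=w-d*.035+ez*.02
    return {k:B@np.array(v)+c for k,v in L.items()}
def tz(x,y): return [180+x/2.6,100+y/2.6]
def sz(x,y): return [215+x/3.8,170+y/3.8]
obs=[('c1','top',tz(33,427)),('c2','top',tz(250,38)),('c1','side',sz(122,40)),('c2','side',sz(730,72))]
for n in ['board','grip','rule_tip','weight']:
    for c in ['top','side']: obs.append((n,c,g(n,c)))
obs+= [('plunger_top','top',tz(170,417)),('plunger_top','side',sz(180,124)),('rule_tip','top',tz(269,196)),('rule_tip','side',sz(538,172)),
 ('wt1','top',tz(309,355)),('wt2','top',tz(339,290)),('wt1','side',sz(343,295)),('wt2','side',sz(457,296))]
def f(p,full=False):
    L=pts(p); r=[proj(c,L[n])[0]-np.array(px) for n,c,px in obs]
    return r if full else np.ravel(r)
s=least_squares(f,[.582,.008,0.6,.055,-.05,-.03,0,0],loss='soft_l1',x_scale=[.01,.01,.1,.01,.1,.01,.01,.1])
# try several yaws
best=min((least_squares(f,[.582,.008,y,.055,-.05,-.03,0,0],loss='soft_l1') for y in np.arange(-3,3.2,.5)),key=lambda s:s.cost)
print(best.cost,best.x.round(4))
for (n,c,px),r in zip(obs,f(best.x,True)): print(n,c,r.round(1))
for k,v in pts(best.x).items(): print(k,v.round(4))
np.save('fit.npy',best.x)
E
```

```text
Traceback (most recent call last):
  File "h.py", line 8, in proj
    K,Rm,t=P(n); p=(np.atleast_2d(X)@Rm.T+t)@K.T; return p[:,:2]/p[:,2:]
           ~^^^
  File "h.py", line 5, in P
    c=robot.camera_info(n); K=np.array([[c['fx'],0,c['cx']],[0,c['fy'],c['cy']],[0,0,1.]])
ValueError: time passes only in moves, steps and waits
```

```bash
python3 - <<'E'
s=open('h.py').read()
s=s.replace("def P(n):\n","_C={}\ndef P(n):\n    if n in _C: return _C[n]\n    _C[n]=P0(n); return _C[n]\ndef P0(n):\n")
open('h.py','w').write(s)
E
cat > fit.py <<'E'
from h import *
from scipy.optimize import least_squares
import json
o=json.load(open('sp.json')); g=lambda n,c,i=0:o[f"{n}:{c}"][i][0]
def pts(p):
    B,c=boardT(*p[:3]); hx,th=p[3:5]
    u=np.array([-np.sin(th),-np.cos(th),0]) # th=0 -> -y ; clockwise -> -x
    ax=np.array([hx,.095,0]); ez=np.array([0,0,1])
    L={'board':np.zeros(3),'c1':[.15,.19,0],'c2':[.15,-.19,0],'grip':ax+ez*.047,'rule_tip':ax+u*.175+ez*.006,'plunger_top':ax-u*.036+ez*.044,
     }
    wx,wy,wa=p[5:8]; d=np.array([np.sin(wa),np.cos(wa),0]); n=np.array([np.cos(wa),-np.sin(wa),0])
    w=np.array([wx,wy,0]); L['weight']=w
    L['wt1']=w+d*.035+ez*.02;L['wt2']=w-d*.035+ez*.02
    return {k:B@np.array(v)+c for k,v in L.items()}
def tz(x,y): return [180+x/2.6,100+y/2.6]
def sz(x,y): return [215+x/3.8,170+y/3.8]
if __name__=="__main__":
  obs=[('c1','top',tz(33,427)),('c2','top',tz(250,38)),('c1','side',sz(122,40)),('c2','side',sz(730,72))]
  for n in ['board','grip','rule_tip','weight']:
    for c in ['top','side']: obs.append((n,c,g(n,c)))
  obs+= [('plunger_top','top',tz(170,417)),('plunger_top','side',sz(180,124)),('rule_tip','top',tz(269,196)),('rule_tip','side',sz(538,172)),
 ('wt1','top',tz(309,355)),('wt2','top',tz(339,290)),('wt1','side',sz(343,295)),('wt2','side',sz(457,296))]
  def f(p,full=False):
    L=pts(p); r=[proj(c,L[n])[0]-np.array(px) for n,c,px in obs]
    return r if full else np.ravel(r)
  best=min((least_squares(f,[.582,.008,y,.055,-.05,-.03,0,0],loss='soft_l1') for y in np.arange(-3,3.2,.5)),key=lambda s:s.cost)
  print(best.cost,best.x.round(4))
  for (n,c,px),r in zip(obs,f(best.x,True)): print(n,c,r.round(1))
  for k,v in pts(best.x).items(): print(k,v.round(4))
  np.save('fit.npy',best.x)
  print(robot.observe()['time'])
E
python3 fit.py
```

```text
18.360148523603936 [ 0.5845  0.0128  1.075   0.0644 -0.0173 -0.0282 -0.0092 -0.0624]
c1 top [-0.2 -0.5]
c2 top [ 0.1 -0.8]
c1 side [-0.7 -0.5]
c2 side [-0.2 -0.1]
board top [-2.2 -0. ]
board side [1.4 0.1]
grip top [ 1.6 -3.3]
grip side [-1.9 -0.1]
rule_tip top [ 0.3 -0.3]
rule_tip side [-0.6 -0.1]
weight top [ 2.7 -0.8]
weight side [-0.   0.2]
plunger_top top [ 0.5 -0.3]
plunger_top side [-2.1 -1.6]
rule_tip top [ 0.5 -0.2]
rule_tip side [-1.1 -0.5]
wt1 top [0.1 0.4]
wt2 top [ 1.1 -2. ]
wt1 side [-3.4 -1.1]
wt2 side [-0.8 -0.7]
board [0.5845 0.0128 0.098 ]
c1 [0.4804 0.2197 0.1684]
c2 [0.8147 0.0389 0.1684]
grip [0.5175 0.0886 0.1697]
rule_tip [0.6819 0.0247 0.135 ]
plunger_top [0.4863 0.1065 0.1668]
weight [ 0.5808 -0.0135  0.0848]
wt1 [ 0.5447 -0.0068  0.1014]
wt2 [ 0.608  -0.0366  0.1035]
1.65
```

```bash
python3 -m crank '[[[1,0,-2.5,-3.7,0],[1,0,-2.5,-3.7,0],[1,0,-2.5,-3.7,0],[1,0,-2.5,-3.7,0],[1,0,-2.5,-3.7,0],[1,0,-2.5,-3.7,0],[1,0,-2.5,-3.7,0],[1,0,-2.5,-3.7,0]]]'; python3 -m crank '[[[1,0,-2.5,-3.7,0],[1,0,-2.5,-3.7,0],[1,0,-2.5,-3.7,0],[1,0,-2.5,-3.7,0],[1,0,-2.5,-3.7,0],[1,0,-2.5,-3.7,0]]]'
```

```text
time: 2.45
ee_pos: [0.4003, -0.2606, 0.2316]
tcp_rot: [0.113, 0.698, 0.113, -0.698]
contact_force: [1.0, 0.1, -0.1]
width: 0.0859
time: 3.05
ee_pos: [0.5635, -0.0479, 0.2314]
tcp_rot: [0.113, 0.698, 0.113, -0.698]
contact_force: [0.5, -0.6, -0.6]
width: 0.0854
```

```bash
python3 -m crank '[[[1,0,0,0,-8],[1,0,0,0,-8],[1,0,0,0,-8],[1,0,0,0,-8],[1,0,0,0,-8],[1,0,0,0,-6.4],[1,0,0,0,0]]]'; python3 - <<'E'
from h import *
s=robot.observe(); print(s['time'],s['ee_pos'],s['contact_force'],s['joint_pos'].round(2)); M=RT(s['tcp_rot']); print(M.round(3))
im=robot.get_image('wrist'); K,Rm,t=P('wrist'); print('cam in tool',M.T@(-Rm.T@t-s['ee_pos']), 'cam z in tool',M.T@Rm[2])
cv2.imwrite('pics/w1.png',im)
for n in ['weight','grip','rule_tip','plunger_top','weight_side']: print(n,[(x['pixel'],x['confidence']) for x in robot.spot_point(n,'wrist')])
import fit
L=fit.pts(np.load('fit.npy'))
for k in L: print(k,proj('wrist',L[k]).round(0))
E
```

```text
time: 3.75
ee_pos: [0.5626, -0.0496, 0.2313]
tcp_rot: [0.379, 0.597, 0.379, -0.597]
contact_force: [1.3, -0.2, -1.1]
width: 0.0853
3.75 [ 0.56258244 -0.04960526  0.23130302] [ 1.30542846 -0.17083755 -1.08319255] [-0.24  0.18  1.57  0.    1.39  0.2 ]
[[ 0.     0.905 -0.425]
 [-0.    -0.425 -0.905]
 [-1.     0.    -0.   ]]
cam in tool [-1.43289945e-01  1.32408503e-04 -7.86534405e-02] cam z in tool [9.51293362e-01 1.32204922e-04 3.08287079e-01]
weight []
grip [([488.7, 327.5], 0.64), ([129.8, 65.5], 0.57), ([324.5, 173.0], 0.52)]
rule_tip [([452.3, 50.7], 0.58)]
plunger_top [([60.5, 60.2], 0.8)]
weight_side [([481.8, 139.5], 0.67)]
board [[312. 138.]]
c1 [[-124. -202.]]
c2 [[ 750. -139.]]
grip [[125.  63.]]
rule_tip [[451.  49.]]
plunger_top [[57. 58.]]
weight [[323. 170.]]
wt1 [[275. 186.]]
wt2 [[369. 186.]]
```

View pics/w1.png

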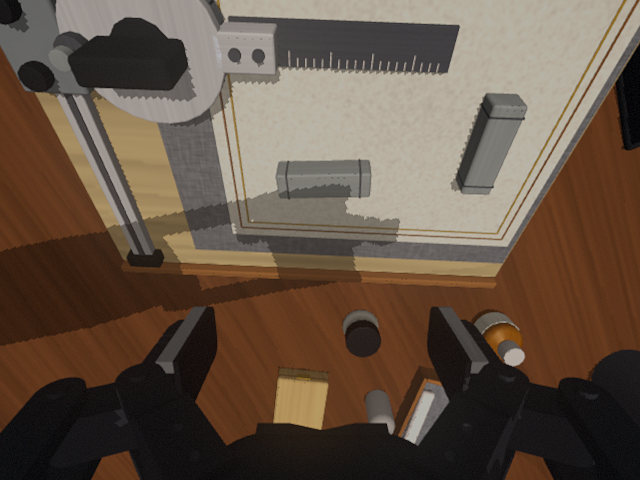

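```bash
python3 - <<'E'
from h import *
import fit
a=cv2.imread('pics/w1.png')
L=fit.pts(np.load('fit.npy'))
for k in ['wt1','wt2','weight']:
    x,y=proj('wrist',L[k])[0]; cv2.circle(a,(int(x),int(y)),1,(0,0,255),-1)
a=a[140:220,260:390]; cv2.imwrite('pics/w1z.png',cv2.resize(a,None,fx=6,fy=6,interpolation=cv2.INTER_CUBIC))
E
```

```text
(no output)
```

View pics/w1z.png

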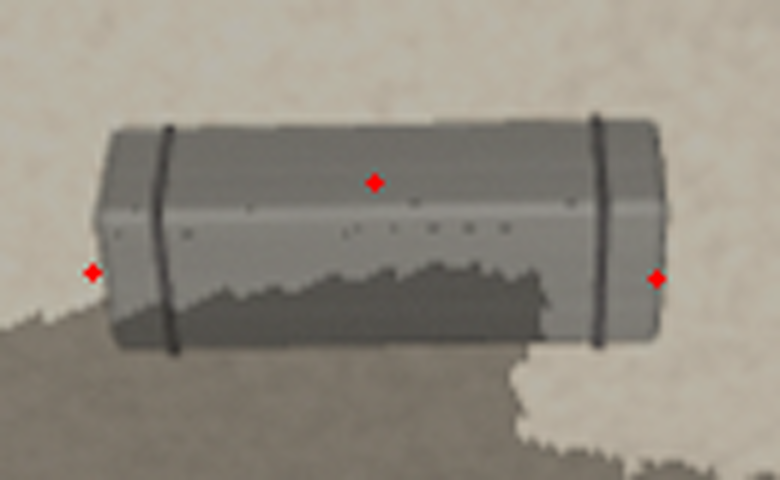

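```bash
python3 -m crank '[[[1,0,0.2,-1.8,-0.5],[1,0,0,-1.8,0],[1,3.5,0,0,0],[1,3.5,0,0,0],[1,3,0,0,0],[1,0,0,0,0],[1,0,0,0,0]]]'; python3 - <<'E'
from h import *
s=robot.observe(); print(s['time'],s['ee_pos'],s['contact_force'])
im=robot.get_image('wrist'); cv2.imwrite('pics/w2.png',im)
E
```

```text
time: 4.75
ee_pos: [0.5794, -0.0178, 0.1313]
tcp_rot: [-0.381, -0.595, -0.382, 0.596]
contact_force: [0.7, -0.1, -0.2]
width: 0.0855
4.75 [ 0.57944972 -0.01783672  0.1313103 ] [ 0.71719097 -0.06223664 -0.2121046 ]
```

View pics/w2.png

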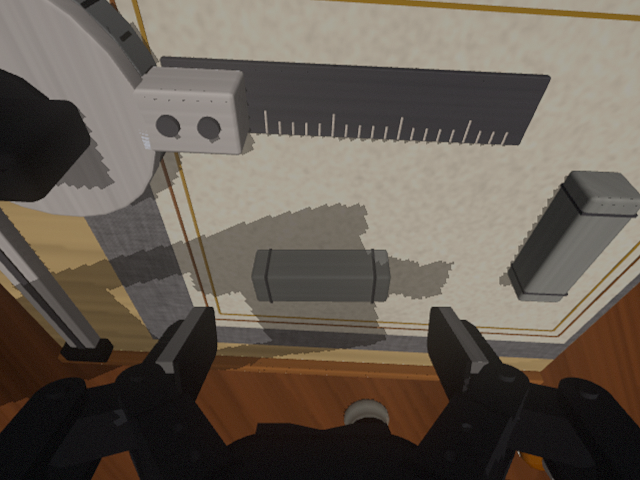

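```bash
python3 -m crank '[[[1,2.5,0,0,0],[1,1.3,0,0,0],[1,0,0,0,0]]]'; python3 -m crank '[[[1,0.5,0,0,0],[1,0.4,0,0,0],[1,0,0,0,0],[1,0,0,0,0]]]'; python3 - <<'E'
from h import *
im=robot.get_image('wrist'); cv2.imwrite('pics/w3.png',im)
im=robot.get_image('side')[170:325,215:420]; cv2.imwrite('pics/s3.png',cv2.resize(im,None,fx=3.5,fy=3.5))
E
```

```text
time: 5.1
ee_pos: [0.5786, -0.0177, 0.0926]
tcp_rot: [-0.381, -0.595, -0.382, 0.596]
contact_force: [-0.0, -0.1, -0.4]
width: 0.0857
time: 5.5
ee_pos: [0.5798, -0.0179, 0.0847]
tcp_rot: [0.382, 0.595, 0.382, -0.595]
contact_force: [-0.9, 0.3, -1.1]
width: 0.0854
```

View pics/w3.png

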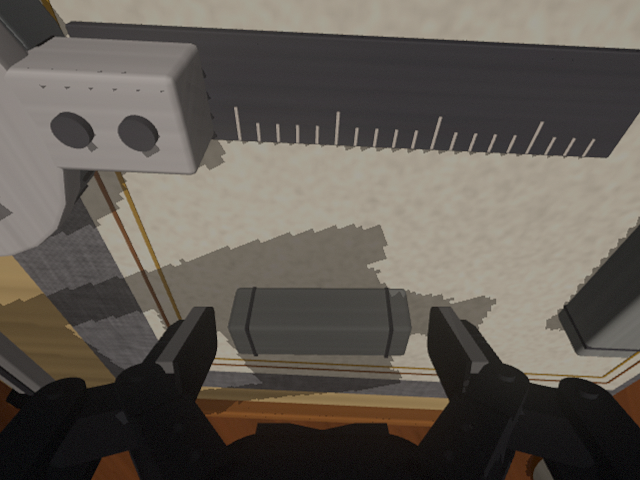

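View pics/s3.png

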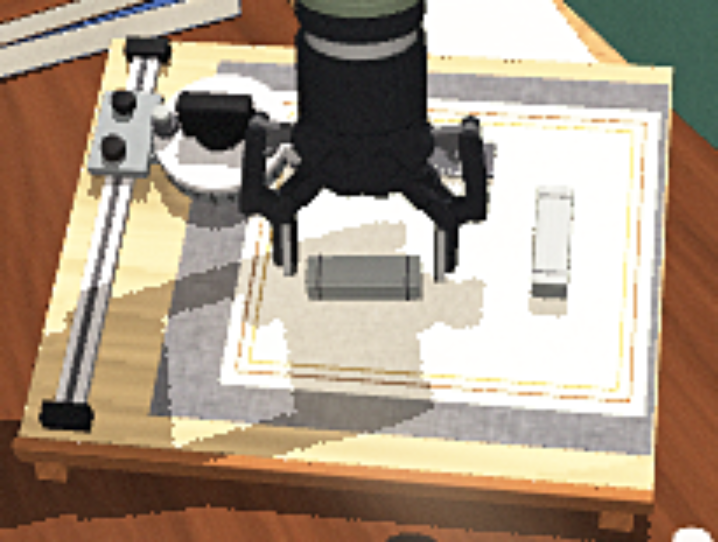

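```bash
python3 -m crank '[[[1,0.2,0,0,0],[1,0,0,0,0]]]'; python3 -m crank '[[[0,0,0,0,0],[0,0,0,0,0],[0,0,0,0,0],[0,0,0,0,0]]]';python3 -m crank '[[[0,0,0,0,0],[0,0,0,0,0]]]'; python3 - <<'E'
from h import *
im=robot.get_image('wrist'); cv2.imwrite('pics/w4.png',im)
E
```

```text
time: 5.8
ee_pos: [0.5794, -0.0178, 0.0821]
tcp_rot: [-0.382, -0.595, -0.382, 0.595]
contact_force: [1.1, -0.3, -0.1]
width: 0.0853
time: 6.2
ee_pos: [0.5801, -0.018, 0.0831]
tcp_rot: [0.382, 0.596, 0.381, -0.595]
contact_force: [-0.1, -0.4, 4.9]
width: 0.0684
time: 6.4
ee_pos: [0.5801, -0.0179, 0.0831]
tcp_rot: [0.382, 0.596, 0.381, -0.595]
contact_force: [-0.6, -0.3, 5.3]
width: 0.0683
```

View pics/w4.png

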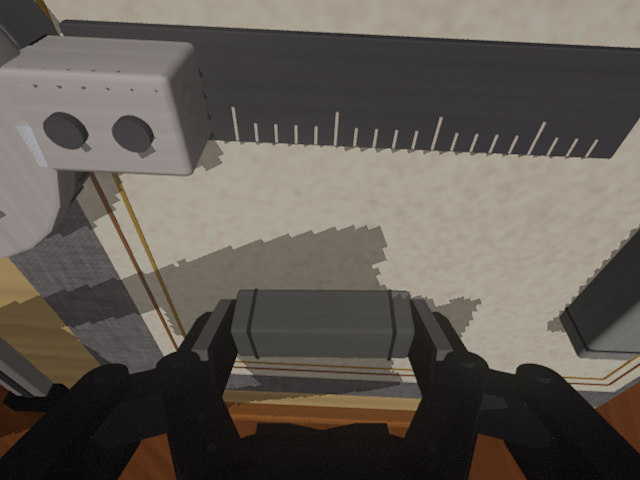

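```bash
python3 -m crank '[[[0,-0.5,0,0,0],[0,-1,0,0,0],[0,-2,0,0,0],[0,-2.5,0,0,0],[0,-2.5,0,0,0],[0,-2.5,0,0,0],[0,-1.5,0,0,0],[0,0,0,0,0]]]'; python3 - <<'E'
from h import *
im=robot.get_image('wrist'); cv2.imwrite('pics/w5.png',im)
s=robot.observe();print(s['ee_pos'],s['contact_force'],s['width'],s['joint_pos'].round(2))
im=robot.get_image('top');cv2.imwrite('pics/t5.png',cv2.resize(im[160:300,360:540],None,fx=4,fy=4,interpolation=cv2.INTER_CUBIC))
im=robot.get_image('side');cv2.imwrite('pics/s5.png',cv2.resize(im[330:480,300:460],None,fx=4,fy=4,interpolation=cv2.INTER_CUBIC))
E
```

```text
time: 7.25
ee_pos: [0.5813, -0.0181, 0.2103]
tcp_rot: [0.383, 0.597, 0.38, -0.594]
contact_force: [0.1, -0.1, -1.3]
width: 0.0684
[ 0.58003415 -0.01789022  0.20815711] [ 0.07858102 -0.6208253  -1.65786618] 0.06837520147649237 [-0.18  0.24  1.56  0.    1.35  0.25]
```

View pics/w5.png

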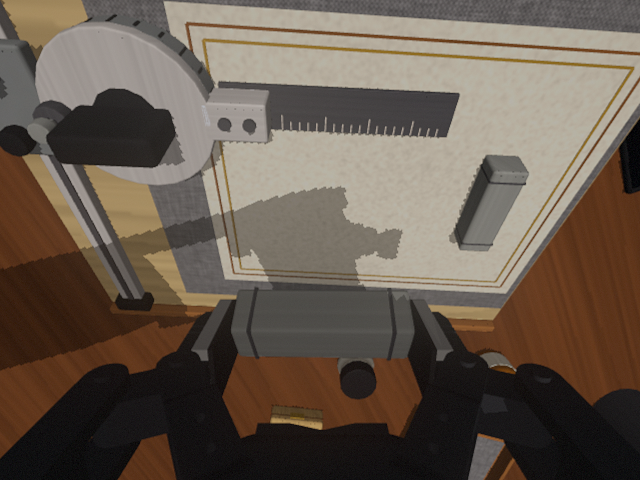

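View pics/t5.png

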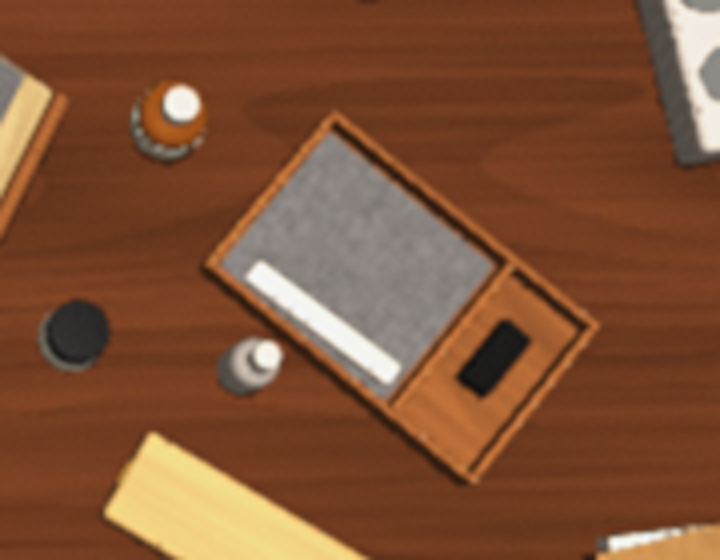

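View pics/s5.png

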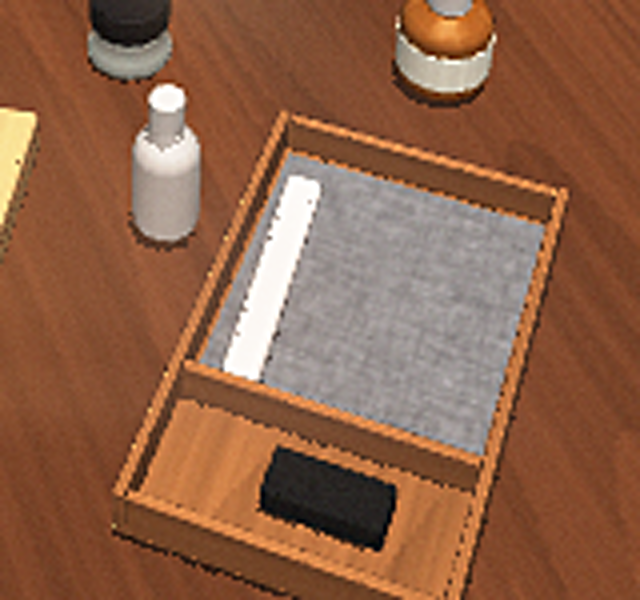

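```bash
python3 - <<'E'
from h import *
from scipy.optimize import least_squares
T=lambda x,y:[360+x/4,160+y/4]; S=lambda x,y:[300+x/4,330+y/4]
obs=[('top',T(333,113),(.105,-.065)),('top',T(207,266),(.105,.065)),('top',T(600,325),(-.105,-.065)),('top',T(475,484),(-.105,.065)),
('side',S(287,115),(.105,.065)),('side',S(568,190),(.105,-.065)),('side',S(117,492),(-.105,.065))]
def f(p):
    Rz=R.from_euler('z',p[2]).as_matrix()
    return np.ravel([proj(c,Rz@np.array([*q,.024])+[p[0],p[1],0])[0]-px for c,px,q in obs])
s=least_squares(f,[.56,-.405,.75]); print(s.x.round(4),np.rad2deg(s.x[2]),s.fun.round(1)); np.save('tray.npy',s.x)
Rz=R.from_euler('z',s.x[2]).as_matrix()
tgt=Rz@[.0315,-.014,0]+[s.x[0],s.x[1],0]; print('target',tgt)
st=robot.observe(); M=RT(st['tcp_rot']); ya=np.rad2deg(np.arctan2(M[1,1],M[0,1])); print('tool y ang',ya)
d=tgt-st['ee_pos']; print('delta tool',M.T@d*100)
E
```

```text
[ 0.56   -0.4066  0.843 ] 48.29879724586503 [ 0.7 -1.7 -0.1 -1.3  0.9 -0.8  0.3 -0.5 -1.8 -1.4  0.4  0.1 -1.5  0.7]
target [ 0.59137136 -0.39243409  0.        ]
tool y ang -24.663945795385285
delta tool [20.5425531  16.87406165 33.50800826]
```

```bash
python3 -m crank '[[[0,0,1,2,0],[0,0,2,4,0],[0,0,2.2,4.4,0],[0,0,2.2,4.4,0],[0,0,2.2,4.4,0],[0,0,2.2,4.4,0],[0,0,2.2,4.4,0],[0,0,1.9,3.7,0]]]'; python3 -m crank '[[[0,0,1,1.8,-8],[0,0,0,0,-8],[0,0,0,0,-8],[0,0,0,0,-8],[0,0,0,0,-8],[0,0,0,0,-8],[0,0,0,0,-8],[0,0,0,0,-8]]]';python3 -m crank '[[[0,0,0,0,-8],[0,0,0,0,-1],[0,0,0,0,0],[0,0,0,0,0]]]'; python3 - <<'E'
from h import *
p=np.load('tray.npy');Rz=R.from_euler('z',p[2]).as_matrix()
st=robot.observe(); M=RT(st['tcp_rot']); print(st['ee_pos'],st['width'],np.rad2deg(np.arctan2(M[1,1],M[0,1])))
print('in tray',Rz.T@(st['ee_pos']-[p[0],p[1],0]))
im=robot.get_image('wrist'); cv2.imwrite('pics/w6.png',im)
pts=np.array([[.1,.06,.006],[.1,-.06,.006],[-.037,-.06,.006],[-.037,.06,.006]])@Rz.T+[p[0],p[1],0]
print(proj('wrist',pts).round())
E
```

```text
time: 8.2
ee_pos: [0.5903, -0.3743, 0.2043]
tcp_rot: [-0.38, -0.595, -0.383, 0.596]
contact_force: [1.7, 0.9, -1.5]
width: 0.0681
time: 9.0
ee_pos: [0.5923, -0.3919, 0.2041]
tcp_rot: [0.638, 0.301, 0.642, -0.3]
contact_force: [0.4, -0.6, -1.0]
width: 0.0687
time: 9.4
ee_pos: [0.593, -0.3925, 0.2062]
tcp_rot: [0.66, 0.252, 0.661, -0.252]
contact_force: [-0.1, -0.8, -1.8]
width: 0.0686
[ 0.59298703 -0.39251196  0.20615908] 0.06861870367486798 48.22532469240626
in tray [ 0.03251668 -0.0152581   0.20615908]
[[397. 123.]
 [390. 250.]
 [252. 250.]
 [244. 123.]]
```

View pics/w6.png

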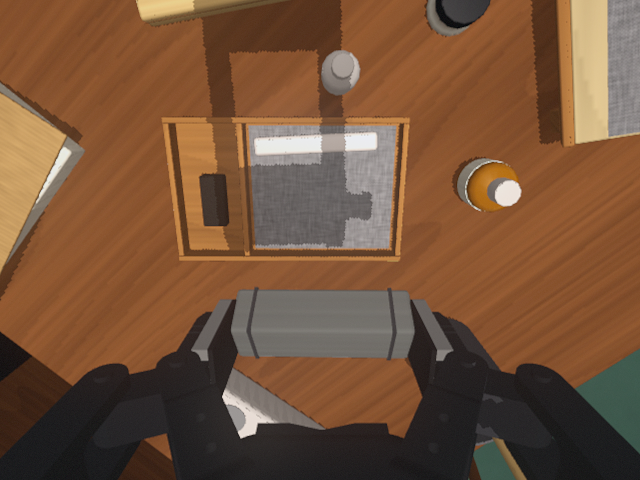

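```bash
python3 -m crank '[[[0,2,0,0,0],[0,4,0,0,0],[0,4,0,0,0],[0,3,0,0,0],[0,2,0,0,0],[0,2,0,0,0],[0,1,0,0,0],[0,0,0,0,0]]]'; python3 -m crank '[[[0,0.7,0,0,0],[0,0.3,0,0,0],[0,0,0,0,0]]]'; python3 -m crank '[[[0,0.2,0,0,0],[0,0,0,0,0]]]'
```

```text
time: 10.25
ee_pos: [0.592, -0.3917, 0.025]
tcp_rot: [0.659, 0.252, 0.662, -0.251]
contact_force: [0.3, -0.2, -2.7]
width: 0.0681
time: 10.55
ee_pos: [0.5935, -0.3929, 0.0177]
tcp_rot: [0.661, 0.251, 0.661, -0.252]
contact_force: [-0.2, -0.6, -2.1]
width: 0.0683
time: 10.75
ee_pos: [0.5935, -0.3929, 0.0156]
tcp_rot: [0.661, 0.251, 0.661, -0.252]
contact_force: [-0.6, 0.2, -2.5]
width: 0.0686
```

```bash
python3 -m crank '[[[0,0.3,0,0,0],[0,0,0,0,0]]]'; python3 -m crank '[[[0,0.2,0,0,0],[0,0,0,0,0]]]';  python3 -m crank '[[[0,0.1,0,0,0],[0,0,0,0,0]]]'
```

```text
time: 10.95
ee_pos: [0.5931, -0.3926, 0.0119]
tcp_rot: [0.661, 0.252, 0.661, -0.251]
contact_force: [0.7, -0.2, -3.2]
width: 0.0685
time: 11.15
ee_pos: [0.5934, -0.3929, 0.0102]
tcp_rot: [0.661, 0.251, 0.661, -0.251]
contact_force: [0.3, -0.1, -0.9]
width: 0.0682
time: 11.35
ee_pos: [0.5935, -0.393, 0.0099]
tcp_rot: [0.661, 0.251, 0.661, -0.252]
contact_force: [-0.7, -0.4, 2.4]
width: 0.0688
```

```bash
python3 -m crank '[[[0,0.2,0,0,0],[0,0,0,0,0]]]'; python3 -m crank '[[[0,0.2,0,0,0],[0,0,0,0,0]]]'
```

```text
time: 11.55
ee_pos: [0.5936, -0.393, 0.0096]
tcp_rot: [0.661, 0.251, 0.661, -0.252]
contact_force: [-3.9, 3.3, 9.1]
width: 0.0682
time: 11.75
ee_pos: [0.5937, -0.3931, 0.0094]
tcp_rot: [0.661, 0.251, 0.661, -0.252]
contact_force: [-5.7, 5.1, 16.1]
width: 0.0685
```

```bash
python3 -m crank '[[[0,-0.2,0,0,0],[0.8,0,0,0,0],[0.82,0,0,0,0],[0.83,0,0,0,0]]]'; python3 -m crank '[[[0.84,0,0,0,0],[0.85,0,0,0,0],[0.86,0,0,0,0],[0.88,0,0,0,0],[0.88,0,0,0,0]]]'; python3 - <<'E'
from h import *
im=robot.get_image('wrist'); cv2.imwrite('pics/w7.png',im)
im=robot.get_image('side');cv2.imwrite('pics/s7.png',cv2.resize(im[330:480,300:460],None,fx=4,fy=4,interpolation=cv2.INTER_CUBIC))
E
```

```text
time: 12.15
ee_pos: [0.5938, -0.393, 0.0077]
tcp_rot: [0.661, 0.251, 0.66, -0.252]
contact_force: [-0.0, 0.4, 1.0]
width: 0.0708
time: 12.65
ee_pos: [0.5933, -0.3928, 0.0071]
tcp_rot: [0.661, 0.252, 0.661, -0.251]
contact_force: [0.2, 0.0, 0.2]
width: 0.0753
```

View pics/w7.png

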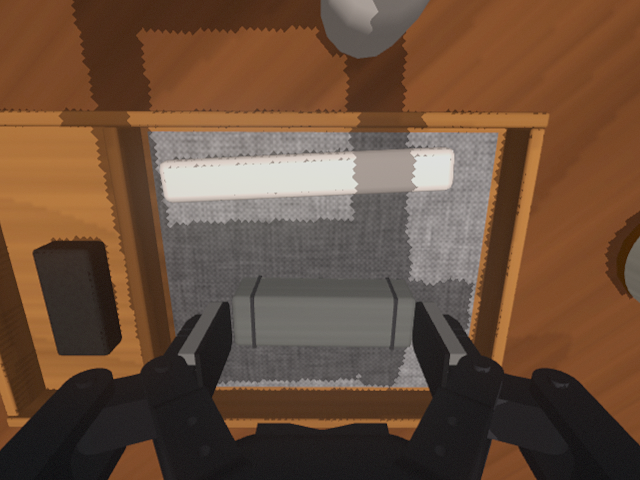

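View pics/s7.png

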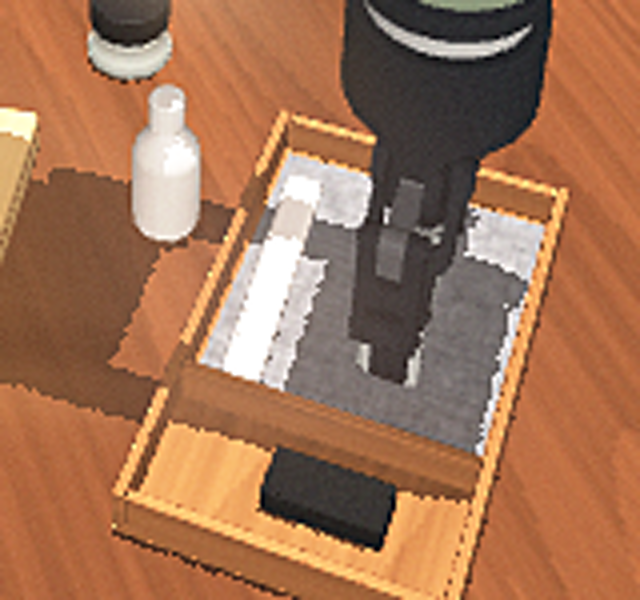

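```bash
python3 -m crank '[[[0.9,-0.5,0,0,0],[0.9,-1.5,0,0,0],[0.9,-4,0,0,0],[0.9,-5,0,0,0],[0.9,-5,0,0,0],[0.9,-5,0,0,0],[0.9,-3,0,0,0],[0.9,0,0,0,0]]]'; python3 - <<'E'
from h import *
im=robot.get_image('wrist'); cv2.imwrite('pics/w8.png',im[50:350,100:500])
im=robot.get_image('side');cv2.imwrite('pics/s8.png',cv2.resize(im[330:480,300:460],None,fx=4,fy=4,interpolation=cv2.INTER_CUBIC))
E
```

```text
time: 13.55
ee_pos: [0.5964, -0.3953, 0.2581]
tcp_rot: [0.666, 0.249, 0.655, -0.253]
contact_force: [0.2, -0.5, 0.1]
width: 0.0769
```

View pics/w8.png

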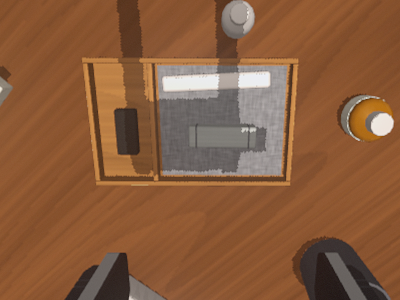

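View pics/s8.png

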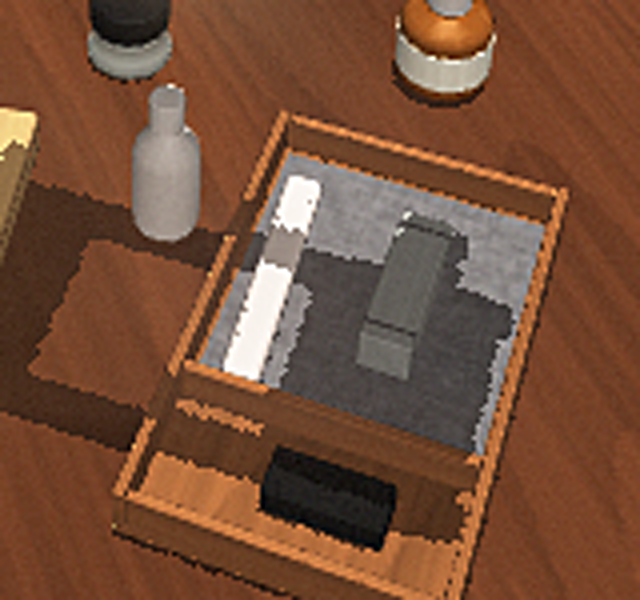

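```bash
cat > peg.py <<'E'
from h import *
fitp=np.load('fit.npy')
def peg(th,gap,r=.020,h=.041,lead=8,half=.011,p=None):
    p=fitp if p is None else p
    B,c=boardT(*p[:3])
    u=np.array([-np.sin(th),-np.cos(th),0]); t=np.array([-np.cos(th),np.sin(th),0])
    ax=np.array([p[3],.095,0])
    con=B@(ax+r*u-.008*t+h*np.array([0,0,1]))+c
    uw=B@u; ang=np.arctan2(uw[1],uw[0])-np.deg2rad(lead)  # clockwise lead
    d=np.array([np.cos(ang),np.sin(ang),0]); th_=np.array([d[1],-d[0],0]) # clockwise tangent horizontally
    tcp=con-th_*(half+gap)
    # tool z = -tangent ; tool y = -d
    y=-d; return tcp,np.rad2deg(np.arctan2(y[1],y[0]))
def delta(tcp,yaw):
    s=robot.observe(); M=RT(s['tcp_rot']); cur=np.rad2deg(np.arctan2(M[1,1],M[0,1]))
    print('now',s['time'],s['ee_pos'].round(4),cur.round(2),'target',tcp.round(4),round(yaw,2))
    print('tool shift cm',(M.T@(tcp-s['ee_pos'])*100).round(2),'roll',round(-((yaw-cur+180)%360-180),2))
E
python3 - <<'E'
from peg import *
for th in [-.017,.3,.6,.9,1.1]: print(th,[np.round(x,4) for x in peg(th,0)])
t,y=peg(-.017,.012); t[2]=.27; delta(t,y)
E
```

```text
-0.017 [array([0.5462, 0.0971, 0.1684]), np.float64(144.4552)]
0.3 [array([0.5471, 0.0891, 0.1653]), np.float64(128.3187)]
0.6 [array([0.5456, 0.0817, 0.1622]), np.float64(112.4608)]
0.9 [array([0.5418, 0.075 , 0.1594]), np.float64(95.5429)]
1.1 [array([0.5381, 0.0711, 0.1578]), np.float64(83.5561)]
now 13.65 [ 0.5938 -0.3932  0.25  ] 48.34 target [0.5532 0.1069 0.27  ] 144.46
tool shift cm [ -2.14  34.66 -36.26] roll -96.11
```

```bash
python3 -m crank '[[[0,-0.5,2,-2,0],[0,-0.5,3.3,-3.5,0],[0,-0.5,3.3,-3.5,0],[0,-0.6,3.3,-3.5,0],[0,0,3.3,-3.5,0],[0,0,3.3,-3.5,0],[0,0,3.3,-3.5,0],[0,0,3.3,-3.5,0]]]'; python3 -m crank '[[[0,0,3.3,-3.5,0],[0,0,3.3,-3.5,0],[0,0,3,-2.8,-8],[0,0,0,0,-8],[0,0,0,0,-8],[0,0,0,0,-8],[0,0,0,0,-8],[0,0,0,0,-8]]]';python3 -m crank '[[[0,0,0,0,-8],[0,0,0,0,-8],[0,0,0,0,-8],[0,0,0,0,-8],[0,0,0,0,-8],[0,0,0,0,-8],[0,0,0,0,0],[0,0,0,0,0]]]'
python3 - <<'E'
from peg import *
t,y=peg(-.017,.012); t[2]=.24; delta(t,y)
im=robot.get_image('wrist'); cv2.imwrite('pics/w9.png',im)
for n in ['grip','rule_tip','plunger_top']: print(n,[(x['pixel'].round(1) if hasattr(x['pixel'],'round') else x['pixel'],x['confidence']) for x in robot.spot_point(n,'wrist')])
import fit
L=fit.pts(np.load('fit.npy'))
for k in L: print(k,proj('wrist',L[k]).round(0))
E
```

```text
time: 14.45
ee_pos: [0.5602, -0.027, 0.2659]
tcp_rot: [0.659, 0.251, 0.662, -0.252]
contact_force: [0.5, 0.3, -0.4]
width: -0.0001
time: 15.25
ee_pos: [0.5512, 0.1078, 0.2657]
tcp_rot: [0.704, -0.041, 0.708, 0.041]
contact_force: [0.2, 0.5, 0.3]
width: 0.0002
time: 16.05
ee_pos: [0.5518, 0.1077, 0.2666]
tcp_rot: [0.629, -0.321, 0.631, 0.322]
contact_force: [-0.9, -0.0, -0.6]
width: 0.0003
now 16.05 [0.5518 0.1077 0.2666] 144.17 target [0.5532 0.1069 0.24  ] 144.46
tool shift cm [ 2.66 -0.17  0.02] roll -0.28
grip [([345.8, 190.1], 0.61)]
rule_tip [([123.6, 237.3], 0.68)]
plunger_top [([399.8, 178.4], 0.72)]
board [[224. 146.]]
c1 [[490. 302.]]
c2 [[ -3. 358.]]
grip [[348. 188.]]
rule_tip [[128. 235.]]
plunger_top [[402. 182.]]
weight [[211. 116.]]
wt1 [[245.  95.]]
wt2 [[159. 112.]]
```

View pics/w9.png

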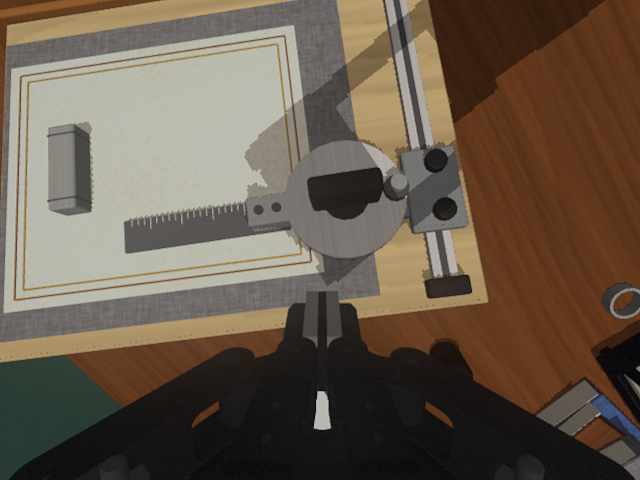

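```bash
python3 -m crank '[[[0,2.5,-0.1,0,0],[0,2.5,-0.1,0,0],[0,2,0,0,0],[0,1,0,0,0],[0,0,0,0,0],[0,0,0,0,0]]]'
python3 - <<'E'
from peg import *
t,y=peg(-.017,.012); delta(t,y)
im=robot.get_image('wrist'); cv2.imwrite('pics/w10.png',im)
im=robot.get_image('side')[160:260,215:365]; cv2.imwrite('pics/s10.png',cv2.resize(im,None,fx=5,fy=5,interpolation=cv2.INTER_CUBIC))
E
```

```text
time: 16.85
ee_pos: [0.555, 0.1066, 0.1891]
tcp_rot: [0.63, -0.323, 0.629, 0.323]
contact_force: [0.0, 0.3, -0.7]
width: 0.0002
now 16.85 [0.555  0.1066 0.1891] 144.33 target [0.5532 0.1069 0.1684] 144.46
tool shift cm [ 2.07  0.16 -0.09] roll -0.13
```

View pics/w10.png

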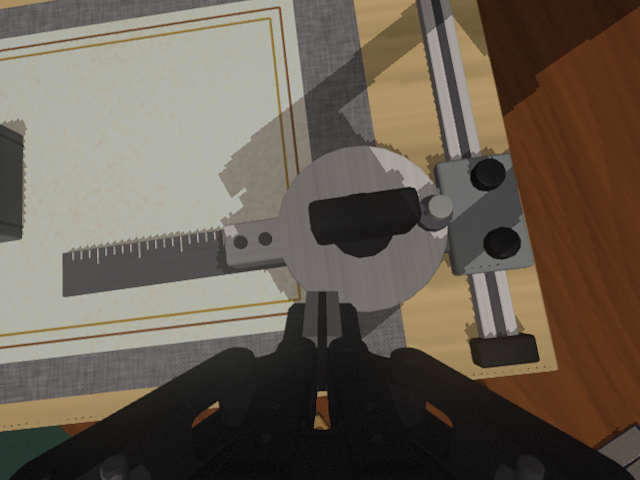

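View pics/s10.png

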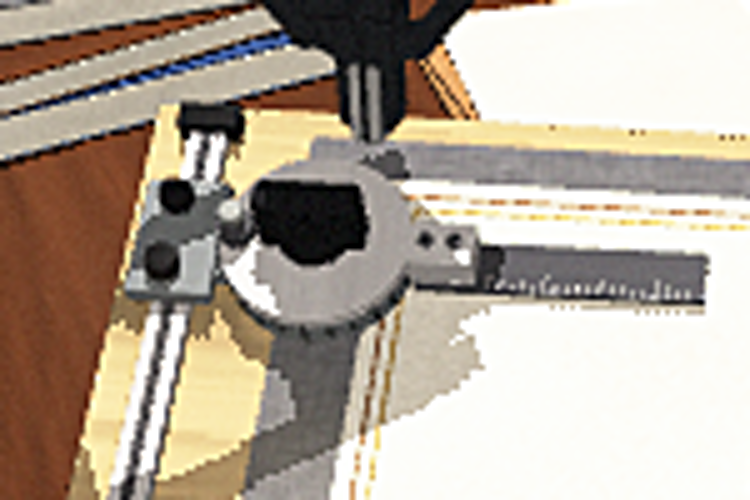

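```bash
python3 -m crank '[[[0,1,0,0,0],[0,1,0,0,0],[0,0,0,0,0],[0,0,0,0,0]]]'
python3 - <<'E'
from peg import *
t,y=peg(-.017,.005); delta(t,y)
t,y=peg(-.017,.0); delta(t,y)
im=robot.get_image('wrist'); cv2.imwrite('pics/w11.png',im[130:430,150:550])
im=robot.get_image('side')[160:260,215:365]; cv2.imwrite('pics/s11.png',cv2.resize(im,None,fx=5,fy=5,interpolation=cv2.INTER_CUBIC))
E
```

```text
time: 17.35
ee_pos: [0.5541, 0.1066, 0.1678]
tcp_rot: [0.629, -0.323, 0.629, 0.323]
contact_force: [-0.8, -0.2, -0.8]
width: 0.0
now 17.35 [0.5541 0.1066 0.1678] 144.33 target [0.5491 0.1012 0.1684] 144.46
tool shift cm [-0.06  0.09 -0.73] roll -0.12
now 17.35 [0.5541 0.1066 0.1678] 144.33 target [0.5462 0.0971 0.1684] 144.46
tool shift cm [-0.06  0.09 -1.23] roll -0.12
```

View pics/w11.png

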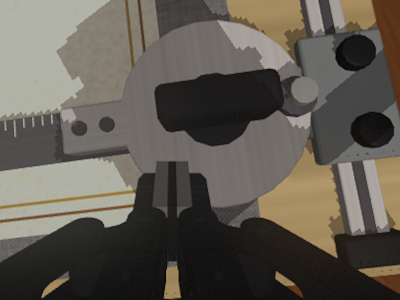

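View pics/s11.png

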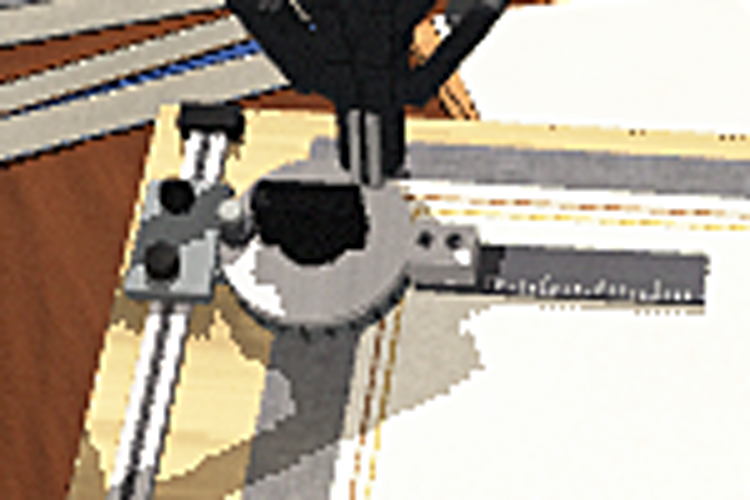

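```bash
python3 - <<'E'
from peg import *
def M(yaw):
    a=np.deg2rad(yaw); y=np.array([np.cos(a),np.sin(a),0]); x=np.array([0,0,-1.]); return np.stack([x,y,np.cross(x,y)],1)
th=-.017; a=peg(th,0)
for i in range(14):
    b=peg(th+.1,0); print(round(th,3),'->',round(th+.1,3),(M(a[1]).T@(b[0]-a[0])*100).round(2),'roll',round(-(b[1]-a[1]),1)); th+=.1;a=b
E
python3 -m crank '[[[0,0,0.05,-0.5,0],[0,0,0.05,-0.3,0],[0,0,0,0,0]]]'; python3 -m crank '[[[0,0,0,-0.2,0],[0,0,0,-0.1,0],[0,0,0,0,0]]]'
```

```text
-0.017 -> 0.083 [ 0.1  -0.19 -0.17] roll 5.1
0.083 -> 0.183 [ 0.1  -0.19 -0.17] roll 5.1
0.183 -> 0.283 [ 0.1  -0.18 -0.17] roll 5.1
0.283 -> 0.383 [ 0.1  -0.18 -0.18] roll 5.2
0.383 -> 0.483 [ 0.1  -0.18 -0.18] roll 5.3
0.483 -> 0.583 [ 0.1  -0.18 -0.18] roll 5.4
0.583 -> 0.683 [ 0.1  -0.18 -0.18] roll 5.5
0.683 -> 0.783 [ 0.09 -0.18 -0.19] roll 5.6
0.783 -> 0.883 [ 0.09 -0.18 -0.19] roll 5.8
0.883 -> 0.983 [ 0.09 -0.18 -0.19] roll 5.9
0.983 -> 1.083 [ 0.08 -0.18 -0.19] roll 6.0
1.083 -> 1.183 [ 0.07 -0.19 -0.2 ] roll 6.2
1.183 -> 1.283 [ 0.07 -0.19 -0.2 ] roll 6.3
1.283 -> 1.383 [ 0.06 -0.2  -0.2 ] roll 6.4
time: 17.75
ee_pos: [0.5485, 0.1003, 0.1682]
tcp_rot: [0.629, -0.323, 0.629, 0.323]
contact_force: [0.5, 0.2, -0.4]
width: 0.0002
time: 18.05
ee_pos: [0.5472, 0.0981, 0.1683]
tcp_rot: [0.629, -0.323, 0.629, 0.323]
contact_force: [0.0, 0.5, -0.1]
width: -0.0001
```

```bash
python3 -m crank '[[[0,0.02,-0.05,-0.06,1.3],[0,0.02,-0.05,-0.06,1.3],[0,0.02,-0.05,-0.06,1.3],[0,0.02,-0.05,-0.06,1.3]]]'; python3 -m crank '[[[0,0.02,-0.05,-0.05,1.3],[0,0.02,-0.05,-0.05,1.3],[0,0.02,-0.05,-0.05,1.3],[0,0.02,-0.05,-0.05,1.3]]]'
cat > look.py <<'E'
from peg import *
import sys
k=sys.argv[1]
s=robot.observe()
M=RT(s['tcp_rot']); print('yaw',np.rad2deg(np.arctan2(M[1,1],M[0,1])).round(1),'F tool',(M.T@s['contact_force']).round(1),'T',s['torque'].round(2))
im=robot.get_image('wrist')
a=im[100:400,60:560]
side=robot.get_image('side')[160:300,215:395]; side=cv2.resize(side,None,fx=2,fy=2,interpolation=cv2.INTER_CUBIC)
out=np.zeros((580,500,3),np.uint8); out[:300]=a; out[300:,:360]=side
cv2.imwrite(f'pics/{k}.png',out)
r=robot.spot_point('rule_tip','side')
c=P('side')
# angle from tip: brute force
import fit
best=[]
from scipy.optimize import minimize_scalar
def ang(n,px):
    g=np.linspace(-.2,1.55,351); q=[]
    for th in g:
        p=fitp.copy(); p[4]=th; q.append(np.linalg.norm(proj(n,fit.pts(p)['rule_tip'])[0]-px))
    i=np.argmin(q); return g[i],q[i]
for x in r: print('side tip',np.round(x['pixel'],1),round(x['confidence'],2),'theta,res',ang('side',np.array(x['pixel'])))
E
python3 look.py p1
```

```text
time: 18.45
ee_pos: [0.5473, 0.0951, 0.1674]
tcp_rot: [0.643, -0.293, 0.643, 0.293]
contact_force: [-0.0, -0.1, 0.1]
width: 0.0001
time: 18.85
ee_pos: [0.5478, 0.093, 0.1669]
tcp_rot: [0.657, -0.264, 0.655, 0.264]
contact_force: [1.4, 3.1, 0.1]
width: -0.0002
yaw 133.8 F tool [-0.1  1.2  3.2] T [ 0.59 -0.12 -0.03]
side tip [352.4 218.8] 0.68 theta,res (np.float64(0.04999999999999999), np.float64(2.532800167340369))
```

View pics/p1.png

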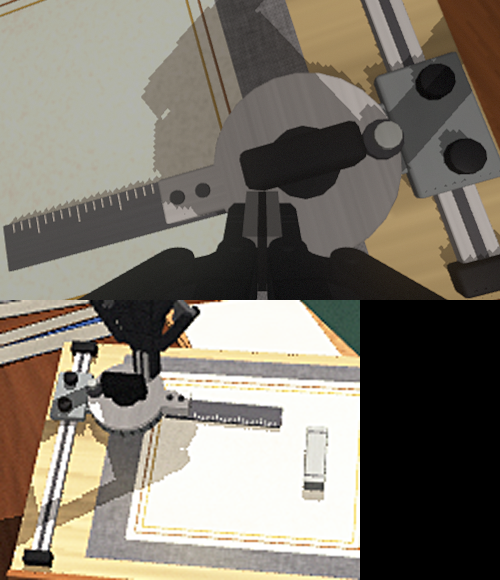

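```bash
python3 -m crank '[[[0,0.02,-0.05,-0.05,1.3],[0,0.03,-0.05,-0.05,1.3],[0,0.02,-0.05,-0.05,1.3],[0,0.03,-0.05,-0.05,1.3],[0,0.02,-0.05,-0.05,1.3],[0,0.03,-0.05,-0.05,1.3],[0,0.02,-0.05,-0.05,1.3],[0,0.03,-0.05,-0.05,1.3]]]'; python3 look.py p2
```

```text
time: 19.8
ee_pos: [0.5478, 0.0866, 0.165]
tcp_rot: [0.678, -0.204, 0.676, 0.203]
contact_force: [3.6, 3.3, -1.0]
width: 0.0
yaw 123.4 F tool [1.  0.8 4.8] T [ 0.64 -0.69 -0.01]
side tip [350.5 233.2] 0.6 theta,res (np.float64(0.265), np.float64(0.24158099992634902))
```

View pics/p2.png

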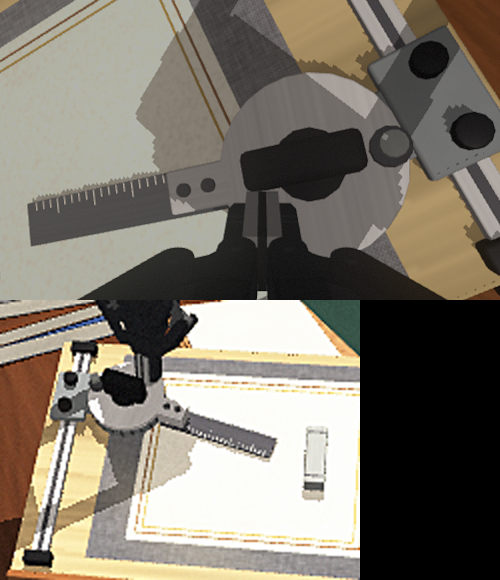

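```bash
python3 -m crank '[[[0,0.02,-0.05,-0.05,1.1],[0,0.03,-0.05,-0.05,1.1],[0,0.02,-0.05,-0.05,1.1],[0,0.03,-0.05,-0.05,1.1],[0,0.02,-0.05,-0.05,1.1],[0,0.03,-0.05,-0.05,1.1],[0,0.02,-0.05,-0.05,1.1],[0,0.03,-0.05,-0.05,1.1]]]';python3 -m crank '[[[0,0.02,-0.05,-0.05,1.2],[0,0.03,-0.05,-0.05,1.2],[0,0.02,-0.05,-0.05,1.2],[0,0.03,-0.05,-0.05,1.2],[0,0.02,-0.05,-0.05,1.2],[0,0.03,-0.05,-0.05,1.2],[0,0.02,-0.05,-0.05,1.2],[0,0.03,-0.05,-0.05,1.2]]]'; python3 look.py p3
```

```text
time: 20.75
ee_pos: [0.5463, 0.0811, 0.163]
tcp_rot: [0.692, -0.151, 0.69, 0.151]
contact_force: [4.1, 3.2, -1.6]
width: 0.0003
time: 21.55
ee_pos: [0.5438, 0.076, 0.161]
tcp_rot: [0.702, -0.093, 0.7, 0.092]
contact_force: [3.8, 3.3, -0.6]
width: 0.0002
yaw 105.0 F tool [0.6 2.2 4.6] T [ 0.54 -0.78 -0.03]
side tip [329.9 258.9] 0.56 theta,res (np.float64(0.71), np.float64(1.0900934975065422))
```

View pics/p3.png

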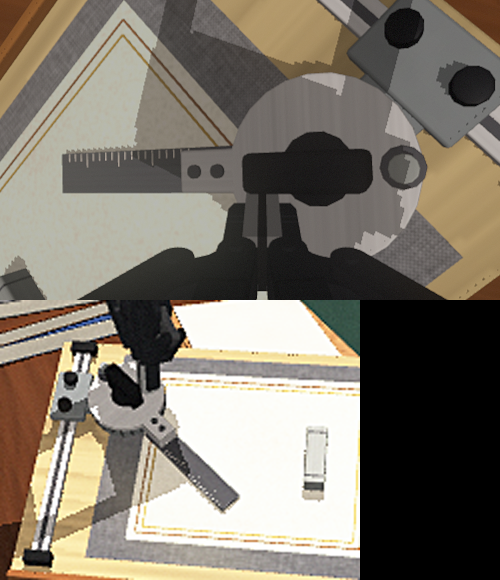

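```bash
python3 -m crank '[[[0,0.01,-0.03,-0.03,0.9],[0,0.02,-0.03,-0.03,0.9],[0,0.01,-0.03,-0.03,0.9],[0,0.02,-0.03,-0.03,0.9],[0,0.01,-0.03,-0.03,0.9],[0,0.02,-0.03,-0.03,0.9],[0,0.01,-0.03,-0.03,0.9],[0,0.02,-0.03,-0.03,0.9]]]'; python3 look.py p4
python3 -m crank '[[[0,0.01,-0.03,-0.03,0.9],[0,0.02,-0.03,-0.03,0.9],[0,0.01,-0.03,-0.03,0.9],[0,0.02,-0.03,-0.03,0.9]]]'; python3 look.py p5
```

```text
time: 22.5
ee_pos: [0.5404, 0.0727, 0.1593]
tcp_rot: [0.705, -0.049, 0.706, 0.048]
contact_force: [0.3, -1.9, -0.2]
width: -0.0
yaw 97.9 F tool [ 0.2 -2.   0. ] T [-0.15 -0.25  0.03]
side tip [310.6 274. ] 0.92 theta,res (np.float64(1.01), np.float64(1.4534995944841196))
side tip [316.7 240.9] 0.27 theta,res (np.float64(0.6799999999999999), np.float64(23.332867834609264))
time: 23.05
ee_pos: [0.5398, 0.0719, 0.1588]
tcp_rot: [0.706, -0.026, 0.707, 0.026]
contact_force: [-0.1, -0.1, -0.3]
width: -0.0001
yaw 94.3 F tool [ 0.3 -0.  -0.1] T [ 0.02  0.06 -0.01]
side tip [309.9 274.4] 0.67 theta,res (np.float64(1.02), np.float64(1.5330702636107623))
side tip [342.5 384.9] 0.5 theta,res (np.float64(1.1), np.float64(116.31707081799524))
```

View pics/p5.png

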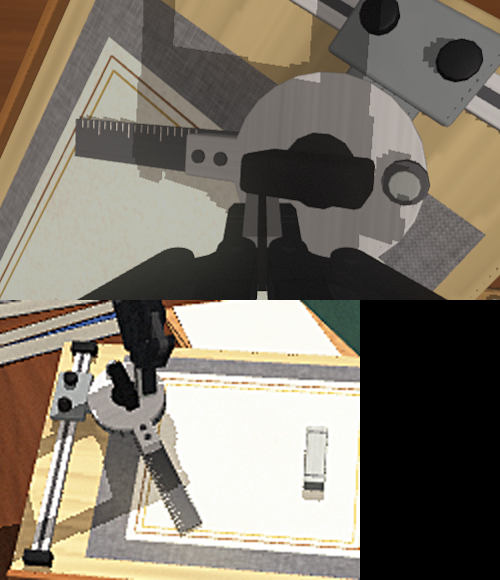

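```bash
python3 -m crank '[[[0,0,0,0.4,0],[0,0,0,0.6,0],[0,-1,0,0.3,0],[0,-2,0,0,0],[0,-3,0,0,0],[0,0,0,0,0]]]'; python3 look.py p6; python3 - <<'E'
from peg import *
import fit
im=robot.get_image('wrist'); cv2.imwrite('pics/w12.png',im)
print(robot.spot_point('plunger_top','wrist'),robot.spot_point('rule_tip','wrist'))
for th in [1.0,1.02,1.04]:
    p=fitp.copy();p[4]=th;L=fit.pts(p);B,_=boardT(*p[:3]); print(th,proj('wrist',L['plunger_top']).round(1),proj('wrist',L['plunger_top']-B[:,2]*.0042).round(1),proj('wrist',L['rule_tip']).round(1))
E
```

```text
time: 23.8
ee_pos: [0.557, 0.0729, 0.2247]
tcp_rot: [0.71, -0.027, 0.703, 0.027]
contact_force: [0.2, 0.1, 0.3]
width: 0.0003
yaw 94.3 F tool [-0.3  0.1  0.2] T [-0.04 -0.02 -0.01]
side tip [307.3 273.2] 0.82 theta,res (np.float64(1.0450000000000002), np.float64(0.6131367868618417))
[{'pixel': [426.5, 211.5], 'confidence': 0.8}] [{'pixel': [168.0, 199.9], 'confidence': 0.8}]
1.0 [[426.9 212.6]] [[428.  212.9]] [[169.3 202.8]]
1.02 [[426.8 214.1]] [[427.9 214.3]] [[169.4 198.6]]
1.04 [[426.6 215.5]] [[427.7 215.7]] [[169.7 194.3]]
```

View pics/w12.png

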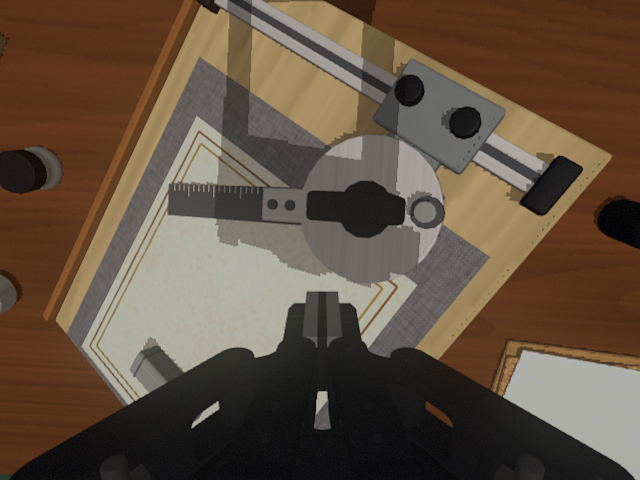

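```bash
python3 - <<'E'
from h import *
a=cv2.imread('pics/w12.png')[170:250,380:480]; b=cv2.imread('pics/w10.png')[170:250,380:480]
s=robot.get_image('side'); c=s[175:235,235:310]; d=cv2.imread('pics/side0.png')[175:235,235:310]
Z=lambda x,k:cv2.resize(x,(400,300),interpolation=cv2.INTER_CUBIC)
cv2.imwrite('pics/z1.png',np.vstack([np.hstack([Z(b,4),Z(a,4)]),np.hstack([Z(d,4),Z(c,4)])]))
E
```

```text
(no output)
```

View pics/z1.png

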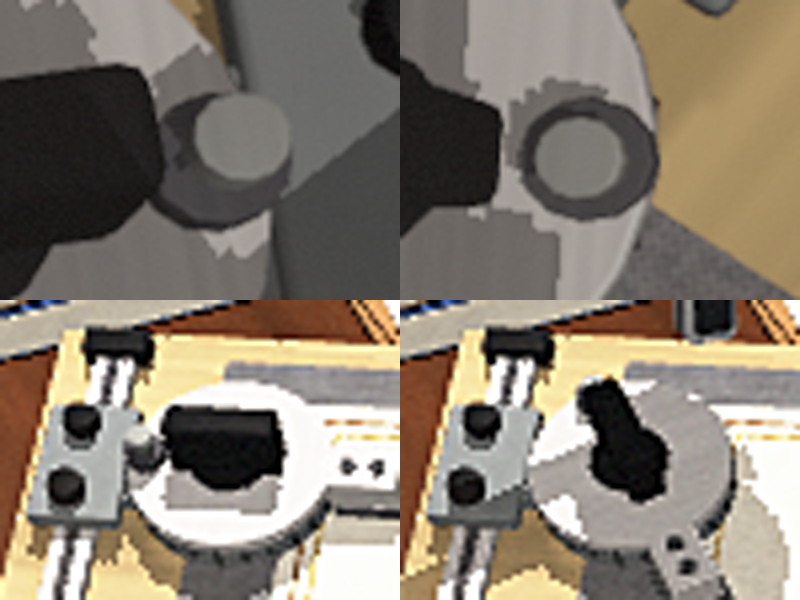

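```bash
python3 - <<'E'
from peg import *
import fit
p=fitp.copy();B,_=boardT(*p[:3])
K,Rm,t=P('wrist'); cam=-Rm.T@t
def a(cam,th):
    p[4]=th; X=fit.pts(p)['plunger_top']; v=B.T@(cam-X); return v.round(3), np.rad2deg(np.arccos(v[2]/np.linalg.norm(v)))
print(cam,a(cam,1.02))
s=robot.observe();M=RT(s['tcp_rot']); 
# w10 camera
y=np.deg2rad(144.33); zt=np.array([np.sin(y),-np.cos(y),0]); print('w10',a(np.array([.555,.1066,.1891])-.0787*zt+[0,0,.1433],-.017))
# tcp delta to shift camera uphill 12 cm
up=np.array([np.cos(p[2]),np.sin(p[2]),0]); print('tool shift for uphill 10cm',(M.T@(up*.10)*100).round(1))
print(B[:,1], (M.T@(B[:,1]*.1)*100).round(1))
E
```

```text
[0.47340708 0.06640645 0.36104975] (array([0.023, 0.009, 0.191]), np.float64(7.506486530322822))
w10 (array([ 0.038, -0.05 ,  0.167]), np.float64(20.615278337222186))
tool shift for uphill 10cm [-0.   8.4  5.4]
[-0.87960841  0.47569848  0.        ] [ 0.   5.4 -8.4]
```

```bash
python3 -m crank '[[[0,0,-2,3,0],[0,0,-2,3,0],[0,0,0,0,0],[0,0,0,0,0]]]'; python3 - <<'E'
from peg import *
import fit
im=robot.get_image('wrist'); cv2.imwrite('pics/w13.png',im)
r=robot.spot_point('plunger_top','wrist'); print(r)
p=fitp.copy();B,_=boardT(*p[:3]);p[4]=1.02
K,Rm,t=P('wrist'); X=fit.pts(p)['plunger_top']; v=B.T@(-Rm.T@t-X); print(v.round(3),np.rad2deg(np.arccos(v[2]/np.linalg.norm(v))))
for h in [.025,.032,.036,.040,.044]: print(h,proj('wrist',X-B[:,2]*(.044-h)).round(1))
x,y=map(int,proj('wrist',X)[0])
y0=max(0,y-40);x0=x-50
cv2.imwrite('pics/z2.png',cv2.resize(im[y0:y0+80,x0:x0+100],None,fx=7,fy=7,interpolation=cv2.INTER_CUBIC)); print(x0,y0)
E
```

```text
time: 24.55
ee_pos: [0.6156, 0.0372, 0.2175]
tcp_rot: [0.706, -0.026, 0.708, 0.027]
contact_force: [0.4, -0.4, 0.3]
width: 0.0001
[{'pixel': [525.8, 82.4], 'confidence': 0.73}]
[ 0.023 -0.062  0.192] 19.053255074518844
0.025 [[520.7  99.3]]
0.032 [[522.2  94.7]]
0.036 [[523.1  91.9]]
0.04 [[524.  89.]]
0.044 [[525.  86.]]
474 45
```

View pics/z2.png

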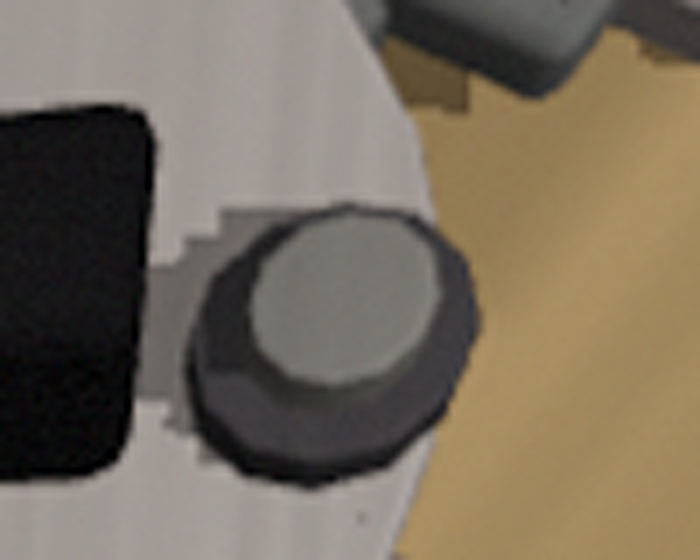

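```bash
cat > ov.py <<'E'
from peg import *
def overlay(im,proj_,th,out,off=(0,0),k=6):
    p=fitp;B,c=boardT(*p[:3]); u=np.array([-np.sin(th),-np.cos(th),0]);t=np.array([-np.cos(th),np.sin(th),0]);ez=np.array([0,0,1.]);ax=np.array([p[3],.095,0])
    a=np.linspace(0,2*np.pi,90)[:,None]
    W=lambda L: proj_(L@B.T+c)+off
    ctr=W((ax-.036*u+.042*ez)[None])[0]
    x0,y0=int(ctr[0]-60),max(0,int(ctr[1]-45)); cr=cv2.resize(im[y0:y0+90,x0:x0+120],None,fx=k,fy=k,interpolation=cv2.INTER_CUBIC)
    def d(L,col): cv2.polylines(cr,[((W(L)-[x0-.5,y0-.5])*k).astype(int)],True,col,1)
    circ=lambda o,r:o+r*(np.cos(a)*u+np.sin(a)*t)
    d(circ(ax+.025*ez,.044),(255,0,0))
    d(np.array([ax+.058*ez+sx*.024*u+sy*.008*t for sx,sy in [(-1,-1),(1,-1),(1,1),(-1,1)]]),(255,255,0))
    d(circ(ax-.036*u+.044*ez,.006),(0,0,255)); d(circ(ax-.036*u+.040*ez,.006),(0,255,0))
    cv2.imwrite(out,cr)
def cammat(tcp,yaw):
    # camera from the tool pose, by the known hand-eye
    s=robot.observe();M=RT(s['tcp_rot']);K,Rm,t=P0('wrist')
    Rct=Rm@M; tc=Rm@s['ee_pos']+t
    y=np.deg2rad(yaw);yy=np.array([np.cos(y),np.sin(y),0]);x=np.array([0,0,-1.]);M2=np.stack([x,yy,np.cross(x,yy)],1)
    R2=Rct@M2.T; t2=tc-R2@np.array(tcp)
    def f(X): q=(X@R2.T+t2)@K.T; return q[:,:2]/q[:,2:]
    return f
if __name__=="__main__":
    overlay(cv2.imread('pics/w10.png'),cammat([.555,.1066,.1891],144.33),-.017,'pics/o10.png')
    overlay(cv2.imread('pics/w13.png'),lambda X:proj('wrist',X),1.02,'pics/o13.png')
E
python3 ov.py
```

```text
(no output)
```

View pics/o10.png

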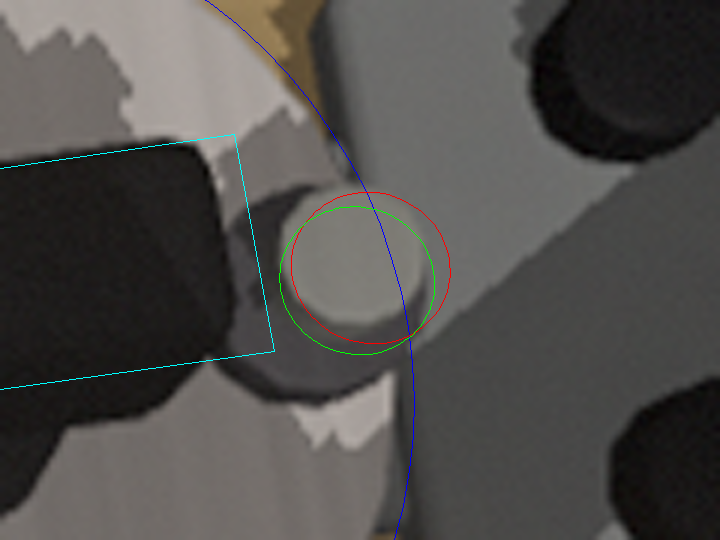

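View pics/o13.png

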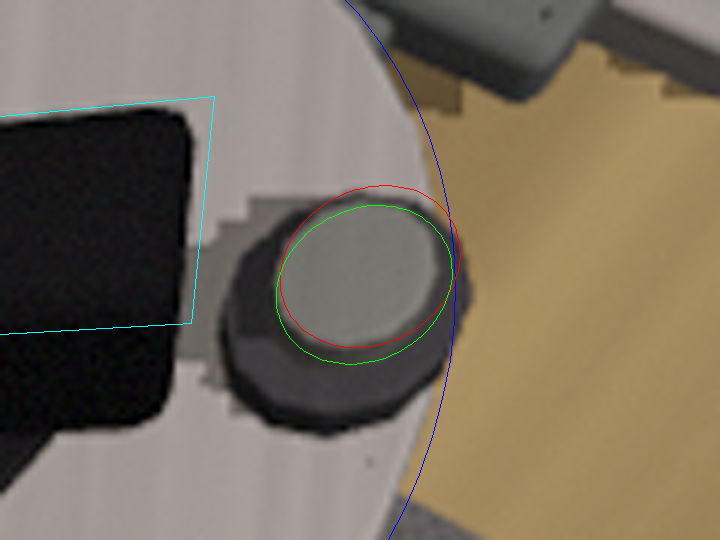

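```bash
python3 - <<'E'
from peg import *
import fit
p=fitp.copy();p[4]=1.02;X=fit.pts(p)['plunger_top'];up=np.array([np.cos(p[2]),np.sin(p[2]),0])
t=X-up*.03; t[2]=.24; print(X); delta(t,-28.4)
E
```

```text
[0.5145134  0.12266175 0.18149424]
now 24.65 [0.6149 0.038  0.2181] 94.35 target [0.5002 0.0963 0.24  ] -28.4
tool shift cm [ -2.17   6.68 -11.  ] roll 122.75
```

```bash
python3 -m crank '[[[0,-3,0,0,0],[0,0,2.2,-3.7,0],[0,0,2.2,-3.7,0],[0,0,2.2,-3.7,0],[0,0,0,0,8.5],[0,0,0,0,8.5],[0,0,0,0,8.5],[0,0,0,0,8.5]]]'; python3 -m crank '[[[0,0,0,0,8.5],[0,0,0,0,8.5],[0,0,0,0,8.5],[0,0,0,0,8.5],[0,0,0,0,8.5],[0,0,0,0,8.5],[0,0,0,0,8.5],[0,0,0,0,8.5]]]'; python3 -m crank '[[[0,0,0,0,8.5],[0,0,0,0,8.5],[0,0,0,0,4],[0,0,0,0,0],[0,0,0,0,0]]]'; python3 - <<'E'
from peg import *
import fit,ov
s=robot.observe()
im=robot.get_image('wrist'); cv2.imwrite('pics/w14.png',im)
p=fitp.copy();B,_=boardT(*p[:3]);p[4]=1.02
K,Rm,t=P('wrist'); X=fit.pts(p)['plunger_top']; v=B.T@(-Rm.T@t-X); print(v.round(3),np.rad2deg(np.arccos(v[2]/np.linalg.norm(v))),proj('wrist',X))
ov.overlay(im,lambda X:proj('wrist',X),1.02,'pics/o14.png')
E
```

```text
time: 25.45
ee_pos: [0.4989, 0.0957, 0.249]
tcp_rot: [0.683, 0.183, 0.683, -0.183]
contact_force: [-0.3, 0.1, 0.2]
width: 0.0003
time: 26.25
ee_pos: [0.4991, 0.0956, 0.2489]
tcp_rot: [-0.464, -0.533, -0.464, 0.534]
contact_force: [0.3, 0.3, -0.7]
width: -0.0002
time: 26.75
ee_pos: [0.4996, 0.0954, 0.2489]
tcp_rot: [-0.361, -0.608, -0.361, 0.608]
contact_force: [0.6, -0.3, -0.6]
width: 0.0002
[ 0.141 -0.     0.164] 40.71323954096322 [[321.33098515 204.39098664]]
```

View pics/w14.png

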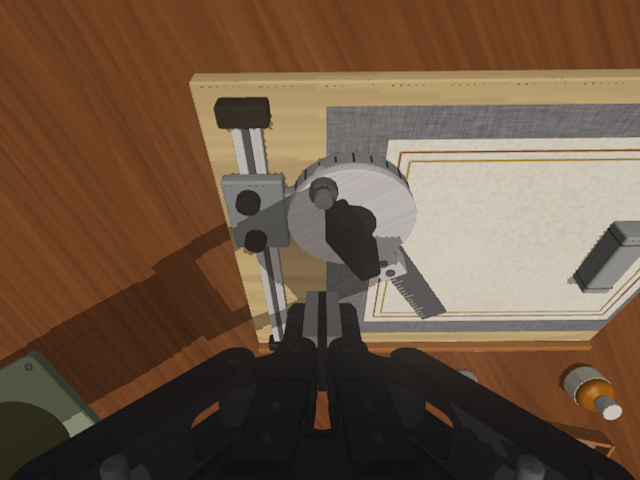

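View pics/o14.png

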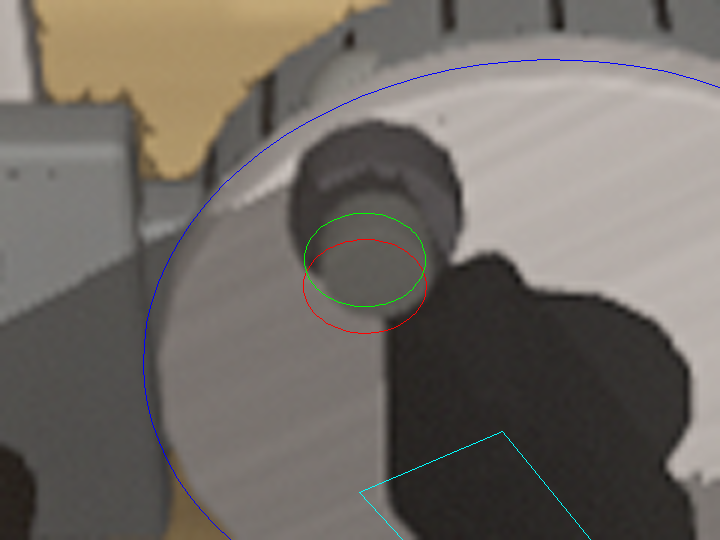

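```bash
python3 -m crank '[[[0,-3,0,0,0],[0,-2,0,0,0],[0,0,0,0,0],[0,0,0,0,0]]]'; python3 - <<'E'
from peg import *
im=robot.get_image('side'); cv2.imwrite('pics/sF.png',im)
s=robot.observe(); print(s['contact_force'],s['qvel'].round(3))
for n in ['weight','weight_side','dropper','jar','ink_square','bone_folder','eraser','rule_tip']: print(n,[(np.round(x['pixel'],1),round(x['confidence'],2)) for x in robot.spot_point(n,'side')][:1])
E
```

```text
time: 27.2
ee_pos: [0.5002, 0.095, 0.2989]
tcp_rot: [0.361, 0.608, 0.361, -0.608]
contact_force: [0.1, -0.0, -0.2]
width: 0.0001
[0.11647282 0.02370393 1.14079128] [-0.002  0.011  0.017  0.002  0.002  0.003]
weight [(array([397.7, 409.8]), 0.64)]
weight_side [(array([372.7, 240.8]), 0.67)]
dropper [(array([341.1, 384.1]), 0.96)]
jar [(array([335.6, 344.4]), 0.94)]
ink_square [(array([412.1, 346.5]), 0.73)]
bone_folder [(array([368.7, 397.5]), 0.84)]
eraser [(array([376.8, 458.5]), 0.79)]
rule_tip [(array([310.1, 273.9]), 0.7)]
```

View pics/sF.png

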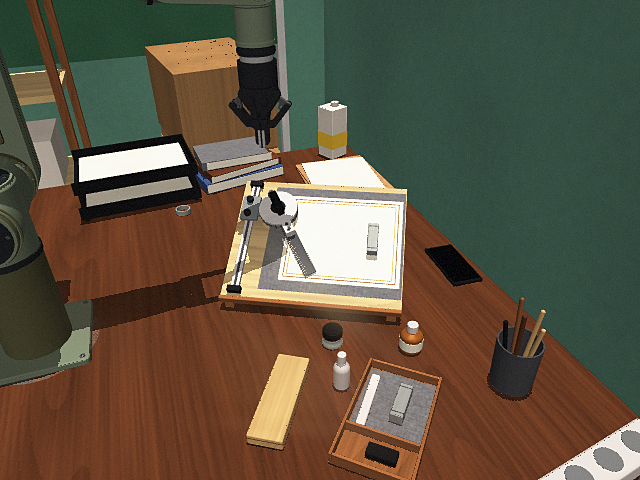

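The weight lies flat in the tray's long compartment at about (402,402). The rule tip is at about (310,274), unchanged since release, and everything else is in place. I am handing the job in.

```bash
python3 - <<'E'
from rig import robot
print(robot.close_job(), robot.observe()['time'])
E
```

```text
the job is handed in; nothing more can be done
the job is handed in; nothing more can be done
```

The weight is lying flat in the tray's long compartment and the rule is clicked into its notch. I handed the job in at about 27.6 s of the 61 s allowed; no verdict was reported.

**Weight:** I gripped it by its ends, lifted it off the sheet and lowered it until its low edge touched the tray floor. I then opened the fingers in small steps so that it settled flat. The last side picture shows it flat, clear of the walls and the bone folder.

**Rule:** I did not grip the wing. I pushed its rule end round with the shut fingers, at about 3 to 5 N. Between about 0.7 and 1.0 rad the force fell to zero and the rule ran ahead of the fingers, stopping at about 1.02 rad. I then backed off.

**Checks:**
- **Plunger:** an oblique wrist picture, compared with the board model, puts the button about 40 mm above the board, not the 44 mm of riding, so it has dropped. This is a picture measurement, good to about 1 to 2 mm. Two earlier, less oblique views could not settle it on their own.
- **Rule angle:** the readings after the click ran from 1.01 to 1.045 rad, which is within detector noise. The rule tip's pixel was the same in the last picture.
- **Other things:** the second weight and the other things checked in the side view (dropper, jar, amber ink bottle, bone folder) lie within a few pixels of where they started. The eraser had no starting reading to compare. The tall ink bottle and pencil case were not re-measured, but the arm did not go near them.
- **Robot:** the last wrist force was about 1 N, which is sensor noise, with the arm in free air.

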